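# Sweep four terminal plugs home under the sprung gate of a wiring jig

## Robot

A 7-joint arm with a two-finger parallel gripper is mounted at the origin on a cart in front of the work surface, level with it; the furniture and walls round the work are solid. World frame = base frame: x ahead of the robot, y to its left, z up, the work surface at z = 0. Lengths are in m, angles in rad, forces in N, time in s.
With the tool pointing down it reaches from about 0.425 to 0.875 m from the base axis. Payload 8.4 kg.
Tool frame: the origin (TCP) lies where the fingers leave the gripper's body, on its centre line; the fingertips stand 70 mm ahead of it and the grasp point (between the pads) lies 51 mm ahead of it; z points along the fingers, y is the direction in which the jaws open and shut (so a half turn about z gives the same grasp; the last joint's range is limited). The gripper opens to 87 mm and grips with 3 to 60 N. Pads are 19 mm wide; open, the fingers measure 117 mm over their backs; the gripper's body (75 mm by 190 mm) begins 51 mm behind the grasp point.
Start: joints at [-1.319, 0.333, 0.04, 1.465, -0.013, 1.343, -0.059], TCP at [0.223, 0.61, 0.292] pointing down, gripper open.
Joint ranges: [-2.58, 2.58], [-0.38, 2.09], [-1.3, 1.39], [0.25, 2.4], [-1.5, 4.64], [0.08, 2.09], [-2.65, 2.65]. Speed limits (rad/s): [2.22, 2.22, 2.79, 2.79, 3.14, 3.14, 3.14].

## Interface

Orientations are given as a unit quaternion [w, x, y, z].
In Python, from station import ctrl gives the robot as it stands. The module is installed in compiled form; this text tells all that it offers.
- The arm moves only by the tool jog_arm, never from a script. Its argument "motion" is text: rows parted by semicolons, each of 5 numbers parted by spaces: the shift along the tool's x, y, z in m, then the turn about the tool's z in rad, then the opening, from -1 (shut) to 1 (fully open), so that 0 is half open. A call has 1 to 8 rows; each row is the pose to reach, as a shift and turn from the pose commanded when the call began, along the tool's axes at that moment; what a row does not reach only later rows make up. A row lasts 1/8 s, in which the tool goes at most 62.5 mm and 10.7 degrees, less where a joint would pass 70% of its speed; a pose out of reach is approached as far as the arm can. A call with a gripper value outside its range is refused whole. The fingers move at their own pace and stop on an object; the grip force is fixed at half the most. Time passes only in rows, so rows that repeat a pose let the fingers close. It gives the time, the measured TCP pose, the force and the opening at its end, in the units of the state.
- ctrl.get_obs(): the state, without advancing time (a new reading comes with each control period).
- ctrl.snapshot(name): name is "side" or "top" or "wrist"; returns (picture, depth): 400x640x3 uint8, red, green, blue; 400x640 float32, m along the optical axis (not along the pixel's ray), 0 where there is no reading.
- ctrl.get_calibration(name): a dict with "intrinsics" (3x3 intrinsics, pixels), "dist" ([k1, k2, p1, p2, k3] as OpenCV has them; the pictures are not rectified), "rvec" (rotation vector, rad) and "tvec" (3), from world to camera coordinates, as OpenCV has them; the wrist camera has in their place "T_tool_cam" (4x4, takes a point from camera to tool coordinates, whose origin is the TCP and whose axes are the flange's). Camera axes: x right, y down, z forward; pixel columns grow to the right and rows downward; lengths in m; the calibration is good to about 2 mm. A picture is of the moment at which its call begins: read the wrist's pose just before it. get_calibration takes no time and is no camera call.
- ctrl.hand_in(): hands the job in, once; it reports no verdict.
The state is a dict: "clock": time; "joint_pos": joint angles; "joint_velocities": joint speeds; "effort": joint torques, N m; "ee_pos": TCP position; "orientation": TCP orientation; "contact_force": force on the tool from outside, world axes, zero at the start; "moment": the same for the moment, N m; "finger_gap": finger opening in m.
Only numpy, scipy, OpenCV 4.12 (cv2) and the standard library are available. Lean on these libraries where they do the work, as an engineer would, in place of code of your own. Each camera call takes 0.05 s, during which the arm holds its last target.

## Task

Four green terminal plugs lie loose on the plate of the wiring jig. Take the L-section steel straightedge by its upright leg and with its front edge sweep all four plugs together, in line, under the jig's sprung gate and gently home against the fence until the gate has snapped fully down in front of the whole row; the fence setting is not known exactly, so feel for it and press lightly. Then draw the straightedge out, stand it on its foot on the bench clear of the jig, let go, and leave everything else where it is.

Things in the scene. Friction and masses are not known exactly. Their poses are not given: they have to be found in the camera images.
- jig: Wiring jig: aluminium plate fixed to the bench, 150 (x) x 166 (y) x 10 mm, origin at the centre of its underside, z up. +x points from its bare front part, where the plugs lie, to the fence, y runs along the fence. The rigid fence stands across the rear part, 160 mm long, at most 26 mm high over the plate; a sprung gate is hinged on its top.
- fence_nominal (a point): Point on the plate's top at jig x = +28 mm, y = 0, z = 10 mm, with the jig's axes: where the fence face would be at its middle setting. The fence is clamped square, but its real face lies anywhere from 9 mm before to 9 mm behind this point along jig x, and is not measured. A plug is home when its 14 mm depth fills the space before that face, behind the gate's lip.
- gate (a joint): Hinge angle of the gate, rad: 0 = fully down, about 0.085 while it rides on plugs; a spring shuts it. It is a clear strip 144 mm wide with a steel lip: shut, lip underside 9.3 mm over the plate, rear of the lip 16 mm before the fence face; from the lip a 30 degree ramp rises to 28 mm before the face. Lifting it takes 2 to 10 N of push in all, then less; it drops only when every plug is home.
- plug_1_c (a point): Centre of the first green terminal plug (half-way up, 6 mm over its underside): a plain block 14 mm (its x) x 26 mm (its y) x 12 mm high, lying on the jig plate. Its long side faces the fence, give or take its yaw.
- plug_2_c (a point): Centre of the second green terminal plug: 14 mm (x) x 21 mm (y) x 12 mm high, otherwise as the first.
- plug_3_c (a point): Centre of the third green terminal plug: 14 mm (x) x 26 mm (y) x 12 mm high, otherwise as the first.
- plug_4_c (a point): Centre of the fourth green terminal plug: 14 mm (x) x 21 mm (y) x 12 mm high, otherwise as the first. Each weighs 15 to 20 g. The four lie side by side along the jig's y axis in any order, within 65 mm of its middle line, with gaps between them; their pins bend if one is pressed with more than 7 N.
- bar: Straightedge: L-section steel bar 140 mm long (its y), about 0.4 kg, standing on its foot on the bench. Origin on its underside below the middle of the upright leg; z up. The leg is 10 mm thick (x -5 to +5 mm), 52 mm high; the foot is 4 mm thick and reaches to its straight front edge at x = +40 mm: it is thin enough to pass below the gate's lip.
- bar_grip (a point): Grasp point of the straightedge: in the middle of its upright leg, 36 mm over its underside, with the bar's axes. Grasp from above across the 10 mm thickness (along the bar's x).
- bar_edge (a point): Middle of the straightedge's front edge, 40 mm ahead of the leg's middle plane and 2 mm over its underside, with the bar's axes; this edge pushes the plugs.
- ring: Bystander: white metal flange ring, 66 mm across, 8 mm high, lying to the left of the straightedge.
- ball_bearing: Bystander: ball bearing, 35 mm across, 11 mm high, lying at the left of the bench.
- spare_plug: Bystander: a taller green terminal plug, 12 x 21 x 14 mm, lying on the bench between the straightedge and the jig, not on the jig: not part of the row.

How it is judged:
By the outcome, as a careful person would: the job done as asked, in the order asked, and still so for the second after the job is handed in, with the robot touching nothing.
It also fails if it takes over 70 s, if anything falls off the work surface, if the arm or the gripper's body presses on something with over 40 N, if the wrist force passes 120 N, or if a joint passes its speed limit or range.

## Working session

There is one attempt and no reset: what is moved stays moved. The work goes in short steps, Python scripts to look and compute and a tool call to move; the robot and the scene stay as the last step left them, time stands still between calls to the robot, and variables do not carry over. Pictures are saved under pics/ and viewed, and the job is handed in when it is done.

Besides the shell and the picture viewer there is one more tool, called after "Emit:" as a command line: name --argument value ..., lists and objects as JSON in quotes. jog_arm: Moves the arm, as the interface text tells. Its arguments: {"type":"object","properties":{"motion":{"type":"string"}},"required":["motion"]}

```bash
mkdir -p pics; cat > h.py <<'E'
import numpy as np, cv2
from station import ctrl
def save(n,im): cv2.imwrite('pics/'+n,im[:,:,::-1])
E
python3 - <<'E'
from h import *
o=ctrl.get_obs(); print(o)
for n in("side","top","wrist"):
    p,d=ctrl.snapshot(n); save(n+'0.png',p); np.save(n+'0.npy',d); print(n,ctrl.get_calibration(n))
E
```

```text
{'clock': 0.0, 'joint_pos': array([-1.31919978,  0.33392014,  0.03988307,  1.46631509, -0.01340387,
        1.34330578, -0.05848821]), 'joint_velocities': array([-1.47736981e-03,  7.37967303e-04, -3.30840339e-05, -2.75351231e-04,
       -2.36734125e-05,  1.87244087e-03,  1.80313205e-03]), 'effort': array([-6.18446597e-05, -6.56349635e+01,  1.33473583e+00, -4.03800702e+01,
       -5.98560995e-02,  4.46582458e-02,  1.95091825e-04]), 'ee_pos': array([0.22326647, 0.61005072, 0.2913319 ]), 'orientation': array([-9.05911409e-05,  1.74507952e-01,  9.84655405e-01, -8.36233362e-04]), 'contact_force': array([-0.74923851, -0.3083189 , -0.15422738]), 'moment': array([ 0.02253585, -0.02042659,  0.08200711]), 'finger_gap': 0.08676247727106566}
side {'intrinsics': array([[363.67195727,   0.        , 321.72234448],
       [  0.        , 363.67195727, 195.8677835 ],
       [  0.        ,   0.        ,   1.        ]]), 'dist': array([-0.07023842,  0.        ,  0.        ,  0.        ,  0.        ]), 'rvec': array([ 2.04772408, -0.57379943,  0.33602218]), 'tvec': array([-0.53333807,  0.16748594,  0.704
[... 290 characters left out ...]
2, -2.17369514,  0.13722386]), 'tvec': array([-0.07952094,  0.57714184,  1.35633686])}
wrist {'intrinsics': array([[311.59042435,   0.        , 320.76733351],
       [  0.        , 311.59042435, 200.5290087 ],
       [  0.        ,   0.        ,   1.        ]]), 'dist': array([-0.06284676,  0.        ,  0.        ,  0.        ,  0.        ]), 'T_tool_cam': array([[ 6.33899014e-04, -9.62725289e-01, -2.70480344e-01,
         7.37348269e-02],
       [ 9.99999774e-01,  6.71174056e-04, -4.53170331e-05,
        -3.60816860e-04],
       [ 2.25167244e-04, -2.70480255e-01,  9.62725496e-01,
        -9.18359566e-02],
       [ 0.00000000e+00,  0.00000000e+00,  0.00000000e+00,
         1.00000000e+00]])}
```

View pics/top0.png

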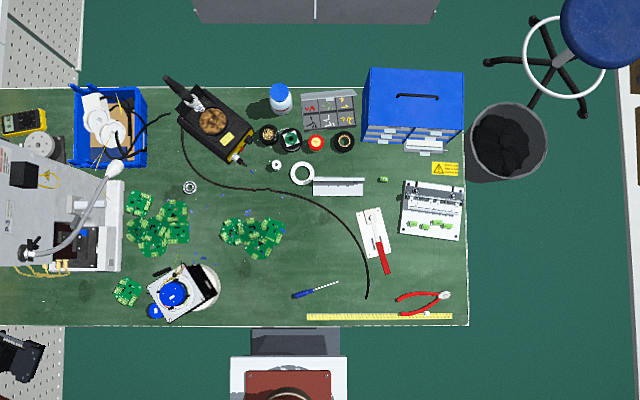

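View pics/side0.png

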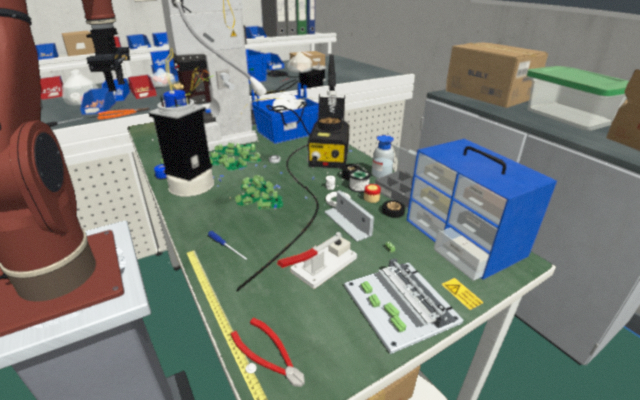

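View pics/wrist0.png

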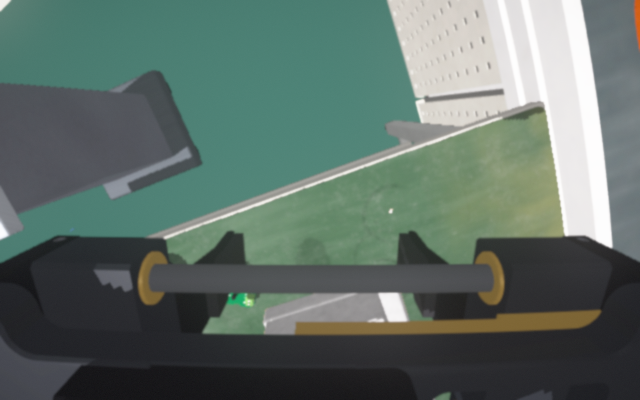

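```bash
python3 - <<'E'
from h import *
p=cv2.imread('pics/top0.png')
cv2.imwrite('pics/top0_jig.png',cv2.resize(p[165:255,380:480],None,fx=7,fy=6.6,interpolation=cv2.INTER_CUBIC))
cv2.imwrite('pics/top0_bar.png',cv2.resize(p[150:210,280:400],None,fx=6,fy=6,interpolation=cv2.INTER_CUBIC))
p=cv2.imread('pics/side0.png')
cv2.imwrite('pics/side0_z.png',cv2.resize(p[180:350,310:480],None,fx=3.5,fy=3.5,interpolation=cv2.INTER_CUBIC))
E
```

```text
(no output)
```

View pics/top0_jig.png

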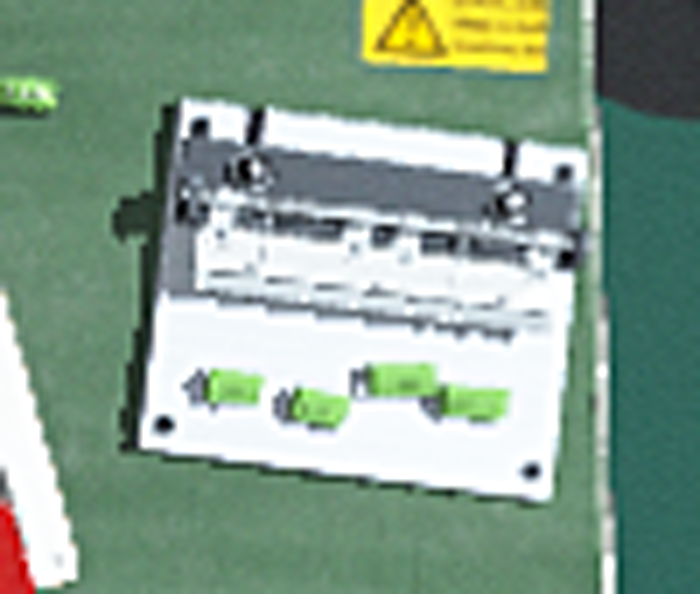

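View pics/top0_bar.png

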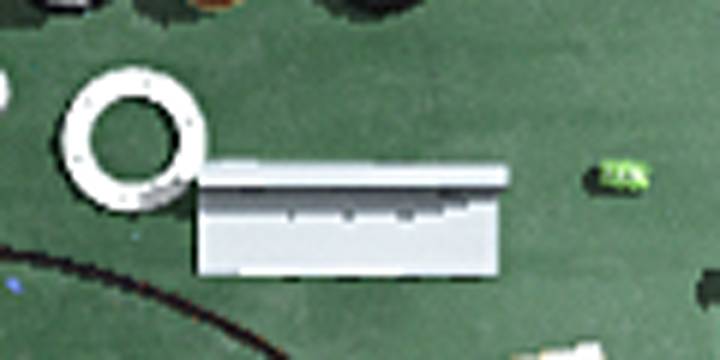

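View pics/side0_z.png

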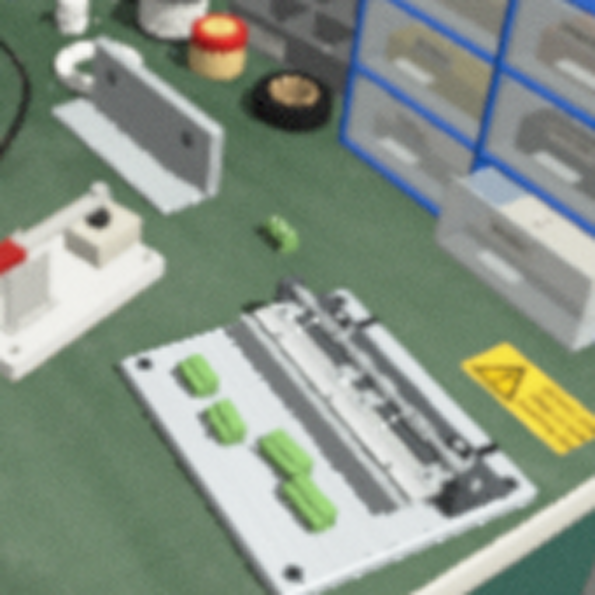

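```bash
cat >> h.py <<'E'
from scipy.spatial.transform import Rotation as R
def campose(n,obs=None):
    c=ctrl.get_calibration(n)
    if n=='wrist':
        q=obs['orientation']; Rt=R.from_quat([q[1],q[2],q[3],q[0]]).as_matrix()
        T=np.eye(4);T[:3,:3]=Rt;T[:3,3]=obs['ee_pos']
        M=T@c['T_tool_cam'];return c,M[:3,:3],M[:3,3]
    Rc=cv2.Rodrigues(c['rvec'])[0]; return c,Rc.T,-Rc.T@c['tvec']
def p2w(n,uv,z,obs=None):
    c,Rm,t=campose(n,obs)
    u=cv2.undistortPoints(np.array(uv,float).reshape(-1,1,2),c['intrinsics'],c['dist']).reshape(-1,2)
    d=np.c_[u,np.ones(len(u))]@Rm.T
    s=(z-t[2])/d[:,2]; return t+d*s[:,None]
def w2p(n,P,obs=None):
    c,Rm,t=campose(n,obs); P=(np.atleast_2d(P)-t)@Rm
    return cv2.projectPoints(P,np.zeros(3),np.zeros(3),c['intrinsics'],c['dist'])[0].reshape(-1,2)
def yaw(o): 
    q=o['orientation'];X=R.from_quat([q[1],q[2],q[3],q[0]]).as_matrix();return np.degrees(np.arctan2(X[1,0],X[0,0])),np.degrees(np.arctan2(X[1,1],X[0,1])),X[:,2]
E
python3 - <<'E'
from h import *
np.set_printoptions(precision=4,suppress=True)
J=p2w('top',[(406,179.8),(464,187.7),(458.6,240.8),(400,232.7)],.01);print(J,J.mean(0))
print([np.linalg.norm(J[i]-J[i-3]) for i in range(4)])
for a,b in((0,1),(3,2),(3,0),(2,1)): e=J[b]-J[a];print(np.degrees(np.arctan2(e[1],e[0])))
print(p2w('top',[(313,177.2),(364.7,177.5),(364.7,181.3),(313,181)],.052))
print(p2w('top',[(313,196),(362.8,196)],.004))
print(p2w('top',[(413.6,223.6),(425.7,226.7),(437.4,222.4),(447.6,225.9)],.022))
print(p2w('top',[(303,173)],.008),p2w('top',[(384,179.5)],.014))
print(yaw(ctrl.get_obs()))
d=np.load('top0.npy');print(d[190,340],d[179,339],d[205,340],d[215,430])
E
```

```text
[[ 0.6341 -0.3291  0.01  ]
 [ 0.6117 -0.493   0.01  ]
 [ 0.4627 -0.4727  0.01  ]
 [ 0.4858 -0.3092  0.01  ]] [ 0.5486 -0.401   0.01  ]
[np.float64(0.1653762932075502), np.float64(0.15036095847446948), np.float64(0.1651671506646327), np.float64(0.14965729171342457)]
-97.77628909317163
-98.02048198664107
-7.662951584080717
-7.743748460582904
[[ 0.6349 -0.0677  0.052 ]
 [ 0.6341 -0.2083  0.052 ]
 [ 0.6237 -0.2082  0.052 ]
 [ 0.6245 -0.0677  0.052 ]]
[[ 0.5892 -0.068   0.004 ]
 [ 0.5891 -0.2076  0.004 ]]
[[ 0.5102 -0.3452  0.022 ]
 [ 0.5016 -0.3786  0.022 ]
 [ 0.5134 -0.4115  0.022 ]
 [ 0.5036 -0.4397  0.022 ]]
[[ 0.6537 -0.04    0.008 ]] [[ 0.6343 -0.2665  0.014 ]]
(np.float64(159.90062931635632), np.float64(69.90062344710172), array([-0.0004, -0.0012, -1.    ]))
1.4258001 1.380113 1.4269041 1.4148375
```

```bash
python3 - <<'E'
from h import *
d=np.load('top0.npy');c,Rm,t=campose('top')
v,u=np.mgrid[0:400,0:640]
n=cv2.undistortPoints(np.stack([u,v],-1).reshape(-1,1,2).astype(float),c['intrinsics'],c['dist']).reshape(400,640,2)
P=np.concatenate([n,np.ones((400,640,1))],-1)*d[...,None]@Rm.T+t
np.set_printoptions(linewidth=200)
print('rows x, cols y; max height cm')
ys=np.arange(.85,-.6,-.06);xs=np.arange(.95,.15,-.06)
print('     ',(ys*100).round().astype(int))
for x in xs:
    r=[]
    for y in ys:
        m=(abs(P[...,0]-x)<.03)&(abs(P[...,1]-y)<.03)&(d>0)
        r.append(int(round(100*P[...,2][m].max())) if m.any() else -99)
    print(round(x*100),r)
E
```

```text
rows x, cols y; max height cm
      [ 85  79  73  67  61  55  49  43  37  31  25  19  13   7   1  -5 -11 -17 -23 -29 -35 -41 -47 -53 -59]
95 [-99, -99, -99, -99, -99, -99, -99, -99, -99, -99, -99, -99, -99, -99, -99, -99, -99, -99, -99, -99, -99, -99, -99, -99, -99]
89 [1, 1, 1, 1, 1, 16, 16, 12, 12, 1, 10, 10, 1, 12, 12, 7, 9, 9, 20, 20, 20, 20, 19, -99, -99]
83 [1, 3, 4, 3, 1, 17, 16, 14, 12, 1, 32, 22, 11, 12, 12, 13, 13, 13, 19, 22, 22, 20, 20, -99, -99]
77 [0, 3, 8, 8, 2, 14, 15, 14, 13, 11, 26, 22, 14, 10, 6, 5, 4, 4, 20, 20, 20, 20, 19, -1, -99]
71 [-99, 0, 9, 8, 8, 12, 15, 15, 13, 2, 11, 14, 11, 7, 5, 5, 4, 2, 16, 19, 19, 20, 16, 0, -99]
65 [-99, -99, -99, -99, 35, 17, 55, 24, 21, 1, 2, 10, 6, 3, 4, 6, 6, 6, 6, 2, 2, 1, 1, 0, -99]
59 [-99, -99, -99, -99, -99, -99, 56, 53, 2, 2, 2, 1, 1, 2, 3, 4, 4, 1, 1, 1, 4, 4, 4, 0, -99]
53 [-99, -99, -99, -99, -99, 24, 55, 53, 5, 4, 3, 2, 4, 3, 1, 1, 6, 6, 6, 2, 3, 3, 4, 0, -99]
47 [-99, -99, -99, -99, -99, 26, 54, 48, 5, 5, 1, 2, 6, 5, 2, 1, 1, 6, 6, 2, 2, 2, 2, -99, -99]
41 [-99, 1, 1, 3, 31, 31, 53, 47, 2, 22, 32, 33, 2, 3, 1, 1, 1, 6, 8, 8, 1, 1, 1, -99, -99]
35 [-99, 1, 1, 3, 3, 28, 2, 2, 2, 27, 27, 26, 1, 1, 1, 2, 1, 1, 8, 8, 1, 1, 1, -99, -99]
29 [-99, 1, 1, 1, 1, 1, 2, 2, 4, 24, 27, 24, 1, 1, 2, 2, 1, 1, 2, 2, 2, 2, 1, -99, -99]
23 [-99, 1, 1, 24, 34, 40, 34, 64, 64, 1, 1, 1, 1, 1, 1, 1, 1, 1, 1, 1, 1, 1, 1, -99, -99]
17 [-99, -99, -99, -99, -99, 38, 33, -99, -99, -99, -99, -99, 0, 1, 1, 1, 1, 1, -99, -99, -99, -99, -99, -99, -99]
```

```bash
python3 - <<'E'
from h import *
d=np.load('top0.npy');c,Rm,t=campose('top')
v,u=np.mgrid[0:400,0:640]
n=cv2.undistortPoints(np.stack([u,v],-1).reshape(-1,1,2).astype(float),c['intrinsics'],c['dist']).reshape(400,640,2)
P=np.concatenate([n,np.ones((400,640,1))],-1)*d[...,None]@Rm.T+t
for y in np.arange(.2,.62,.03):
    m=(abs(P[...,1]-y)<.015)&(P[...,2]>.25)&(P[...,0]>.36)&(d>0)
    if m.any(): print(round(y,2),P[...,0][m].min().round(3),P[...,2][m].max().round(2))
for z in(.25,.3,.33,.36):
    m=(P[...,2]>z)&(P[...,0]<.5)&(P[...,0]>.24)&(P[...,1]>.1)&(P[...,1]<.37);print(z,m.sum(),P[m].min(0) if m.any() else 0,P[m].max(0) if m.any() else 0)
E
```

```text
0.2 0.399 0.33
0.23 0.36 0.32
0.26 0.36 0.32
0.41 0.468 0.39
0.44 0.423 0.53
0.47 0.404 0.56
0.5 0.406 0.41
0.53 0.375 0.29
0.56 0.377 0.31
0.59 0.382 0.33
0.25 633 [0.30435042 0.20867195 0.2503311 ] [0.43807289 0.28701223 0.33134393]
0.3 29 [0.3864693  0.20976026 0.30120666] [0.43807289 0.22815254 0.33134393]
0.33 1 [0.41451629 0.21399349 0.33134393] [0.41451629 0.21399349 0.33134393]
0.36 0 0 0
```

Emit:
jog_arm --motion "0 -0.02 -0.04 0.17 1; -0.002 -0.05 -0.08 0.35 1; -0.004 -0.08 -0.12 0.52 1; -0.007 -0.115 -0.16 0.7 1; -0.007 -0.115 -0.16 0.87 1; -0.007 -0.115 -0.16 1.05 1; -0.007 -0.115 -0.16 1.22 1; -0.007 -0.115 -0.16 1.22 1"

```text
clock: 1.15
ee_pos: [0.1904, 0.4999, 0.4521]
orientation: [0.0, 0.707, 0.707, -0.0]
contact_force: [0.3, -1.1, 0.2]
finger_gap: 0.0871
```

```bash
python3 - <<'E'
from h import *
o=ctrl.get_obs();print(o['joint_pos'].round(3),yaw(o),o['ee_pos'])
E
```

```text
[-1.406  0.059  0.124  1.471 -0.007  1.612 -1.282] (np.float64(90.05908344523094), np.float64(0.05908100708269152), array([-9.98991421e-05, -4.24213092e-04, -9.99999905e-01])) [0.19039471 0.49989651 0.45205786]
```

Emit:
jog_arm --motion "-0.05 0.03 0 0 1; -0.1 0.06 0 0 1; -0.145 0.105 0 0 1; -0.19 0.15 0 0 1; -0.24 0.19 0 0 1; -0.29 0.22 0 0 1; -0.34 0.255 0 0 1; -0.39 0.29 0 0 1"

```text
clock: 2.15
ee_pos: [0.4811, 0.108, 0.4524]
orientation: [-0.0, 0.705, 0.709, 0.0]
contact_force: [1.7, 0.1, 0.3]
finger_gap: 0.0871
```

Emit:
jog_arm --motion "-0.056 0.002 0.02 0.18 1; -0.112 0.004 0.045 0.36 1; -0.168 0.007 0.07 0.54 1; -0.224 0.01 0.095 0.72 1; -0.28 0.012 0.12 0.9 1; -0.336 0.014 0.145 1.08 1; -0.39 0.016 0.17 1.26 1; -0.45 0.02 0.19 1.44 1"

```text
clock: 3.15
ee_pos: [0.5008, -0.3401, 0.2614]
orientation: [-0.0, 0.998, 0.066, -0.0]
contact_force: [0.7, 1.1, -0.0]
finger_gap: 0.087
```

```bash
python3 - <<'E'
from h import *
o=ctrl.get_obs();print(o['joint_pos'].round(3),yaw(o),o['ee_pos'])
p,d=ctrl.snapshot('wrist');save('w1.png',p)
E
```

```text
[-0.313  0.427  1.096  1.659 -0.393  1.299 -0.584] (np.float64(7.547953566567821), np.float64(-82.4520466435428), array([-6.77484788e-05,  4.49926882e-04, -9.99999896e-01])) [ 0.50082878 -0.34012265  0.26142189]
```

View pics/w1.png

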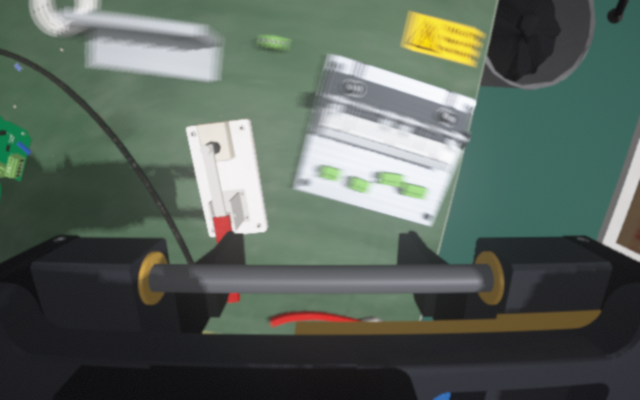

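Emit:
jog_arm --motion "0 0.01 0 0.18 1; 0 0.02 0 0.36 1; 0 0.03 0 0.54 1; 0 0.04 0 0.72 1; 0 0.05 0 0.9 1; 0 0.05 0 1.08 1; 0 0.05 0 1.26 1; 0 0.05 0 1.44 1"

```text
clock: 4.2
ee_pos: [0.507, -0.3886, 0.2622]
orientation: [0.0, 0.793, -0.609, -0.0]
contact_force: [-0.7, -0.3, -0.8]
finger_gap: 0.0873
```

```bash
python3 - <<'E'
from h import *
o=ctrl.get_obs();print(o['joint_pos'].round(3),yaw(o),o['ee_pos'])
E
```

```text
[-0.286  0.677  1.331  1.576 -0.663  1.418 -1.781] (np.float64(-75.06027988982974), np.float64(-165.06027014364238), array([-6.55239962e-04,  1.17189594e-04, -9.99999778e-01])) [ 0.50699131 -0.38858439  0.26222353]
```

Emit:
jog_arm --motion "0 0 0 0.18 1; 0 0 0 0.36 1; 0 0 0 0.397 1"

```text
clock: 4.58
ee_pos: [0.507, -0.3886, 0.2623]
orientation: [-0.0, -0.659, 0.752, 0.0]
contact_force: [0.3, 0.8, -0.1]
finger_gap: 0.087
```

```bash
python3 - <<'E'
from h import *
o=ctrl.get_obs();print(o['joint_pos'].round(3),yaw(o),o['ee_pos'])
p,d=ctrl.snapshot('wrist');save('w2.png',p)
E
```

```text
[-0.291  0.694  1.352  1.576 -0.682  1.428 -2.161] (np.float64(-97.58814139396513), np.float64(172.41186091240493), array([-5.35344692e-04,  1.45175856e-04, -9.99999846e-01])) [ 0.5069541  -0.388597    0.26225991]
```

View pics/w2.png

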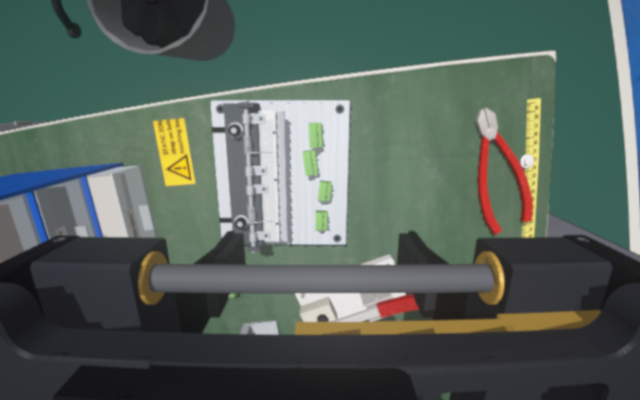

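```bash
python3 - <<'E'
from h import *
p=cv2.imread('pics/w2.png')
cv2.imwrite('pics/w2z.png',cv2.resize(p[90:255,195:365],None,fx=4.5,fy=3.6,interpolation=cv2.INTER_CUBIC))
E
```

```text
(no output)
```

View pics/w2z.png

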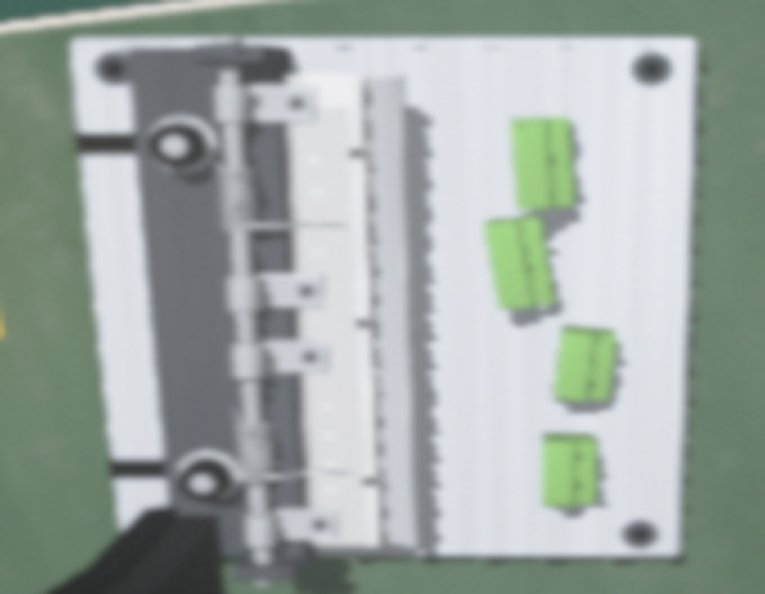

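```bash
python3 - <<'E'
from h import *
np.set_printoptions(precision=4,suppress=True)
o=ctrl.get_obs()
f=lambda L:[((x+.5)/4.5-.5+195,(y+.5)/3.6-.5+90) for x,y in L]
J=p2w('wrist',f([(70,38),(697,38),(682,555)]),.01,o);print(J)
print('centre',(J[0]+J[2])/2,'yaw',np.degrees(np.arctan2(*(J[0]-J[1])[1::-1])),np.degrees(np.arctan2(*(J[1]-J[2])[1::-1]))+90, np.linalg.norm(J[0]-J[1]),np.linalg.norm(J[1]-J[2]))
for c,y in (((.5486,-.401),-7.8),((*((J[0]+J[2])/2)[:2],),-7.7)):
    y=np.radians(y);A=np.array([[np.cos(y),-np.sin(y)],[np.sin(y),np.cos(y)]])
    pl=p2w('wrist',f([(540,163),(517,264),(583,365),(569,472)]),.022,o)[:,:2]
    print((pl-np.array(c))@A*1000)
    pl=p2w('top',[(413.6,223.6),(425.7,226.7),(437.4,222.4),(447.6,225.9)],.022)[:,:2]
    print((pl-np.array(c))@A*1000)
    pl=p2w('wrist',f([(403,80),(425,545)]),.026,o)[:,:2];print('ramp front',(pl-np.array(c))@A*1000)
    pl=p2w('wrist',f([(365,80),(382,545)]),.020,o)[:,:2];print('lip',(pl-np.array(c))@A*1000)
E
```

```text
[[ 0.6121 -0.4924  0.01  ]
 [ 0.4652 -0.472   0.01  ]
 [ 0.4869 -0.3094  0.01  ]]
centre [ 0.5495 -0.4009  0.01  ] yaw -7.881312215079304 -7.597009322944871 0.14838137601977106 0.16410073764902552
[[-36.2762 -45.9783]
 [-30.767  -16.3435]
 [-46.6969  14.5743]
 [-43.4252  49.108 ]]
[[-45.5915  50.0409]
 [-49.6227  15.7639]
 [-33.4707 -15.2251]
 [-39.3156 -44.4753]]
ramp front [[ -5.3569 -69.3561]
 [ -7.1286  72.266 ]]
lip [[  4.1005 -69.3918]
 [  4.6051  74.891 ]]
[[-37.2345 -46.172 ]
 [-31.6736 -16.5469]
 [-47.5494  14.3986]
 [-44.2174  48.9265]]
[[-46.3821  49.8633]
 [-50.4731  15.5933]
 [-34.3753 -15.4239]
 [-40.2712 -44.6638]]
ramp front [[ -6.356  -69.6038]
 [ -7.8805  72.0212]]
lip [[  3.1013 -69.656 ]
 [  3.8577  74.6257]]
```

Emit:
jog_arm --motion "0 0 0 -0.18 1; 0 0 0 -0.36 1; -0.04 -0.015 0 -0.55 1; -0.085 -0.03 0 -0.73 1; -0.13 -0.045 0 -0.92 1; -0.175 -0.06 0 -1.1 1; -0.22 -0.075 0 -1.29 1; -0.264 -0.088 0 -1.47 1"

```text
clock: 5.62
ee_pos: [0.6303, -0.1373, 0.2627]
orientation: [-0.0, 0.994, -0.112, 0.0]
contact_force: [0.4, -0.3, -1.1]
finger_gap: 0.0871
```

Emit:
jog_arm --motion "0 0 0.01 -0.18 1; 0 0 0.02 -0.36 1; 0 0 0.03 -0.55 1; 0 0 0.04 -0.73 1; 0 0 0.05 -0.92 1; 0 0 0.05 -1.1 1; 0 0 0.05 -1.29 1; 0 0 0.05 -1.47 1"

```text
clock: 6.62
ee_pos: [0.6296, -0.1391, 0.2126]
orientation: [0.0, 0.812, 0.583, -0.0]
contact_force: [0.4, -1.0, 0.4]
finger_gap: 0.0869
```

```bash
python3 - <<'E'
from h import *
o=ctrl.get_obs();print(o['joint_pos'].round(3),yaw(o),o['ee_pos'])
E
```

```text
[-0.38   0.439  0.698  1.606 -0.297  1.206  0.054] (np.float64(71.36688824662117), np.float64(-18.63311133427124), array([ 6.44488181e-05, -1.03680479e-04, -9.99999993e-01])) [ 0.62964913 -0.13911174  0.21257837]
```

Emit:
jog_arm --motion "0 0 0 -0.16 1; 0 0 0 -0.32 1; 0 0 0 -0.32 1"

```text
clock: 7.0
ee_pos: [0.6297, -0.1392, 0.2127]
orientation: [0.0, 0.712, 0.702, 0.0]
contact_force: [0.3, -0.4, -0.6]
finger_gap: 0.0871
```

```bash
python3 - <<'E'
from h import *
o=ctrl.get_obs();print(o['joint_pos'].round(3),yaw(o),o['ee_pos'])
p,d=ctrl.snapshot('wrist');save('w3.png',p)
E
```

```text
[-0.334  0.425  0.634  1.603 -0.265  1.201  0.34 ] (np.float64(89.19569273291371), np.float64(-0.8043122304524619), array([ 3.21491061e-04,  2.68187467e-04, -9.99999912e-01])) [ 0.62966565 -0.13919626  0.21269697]
```

View pics/w3.png

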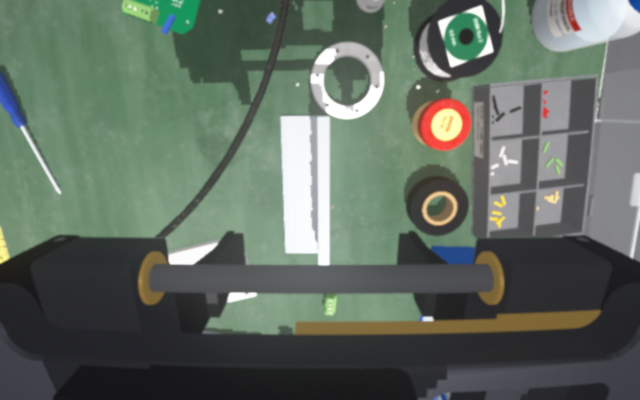

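```bash
python3 - <<'E'
from h import *
p=cv2.imread('pics/w3.png')
cv2.imwrite('pics/w3z.png',cv2.resize(p[105:270,265:345],None,fx=8,fy=3.6,interpolation=cv2.INTER_CUBIC))
E
```

```text
(no output)
```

View pics/w3z.png

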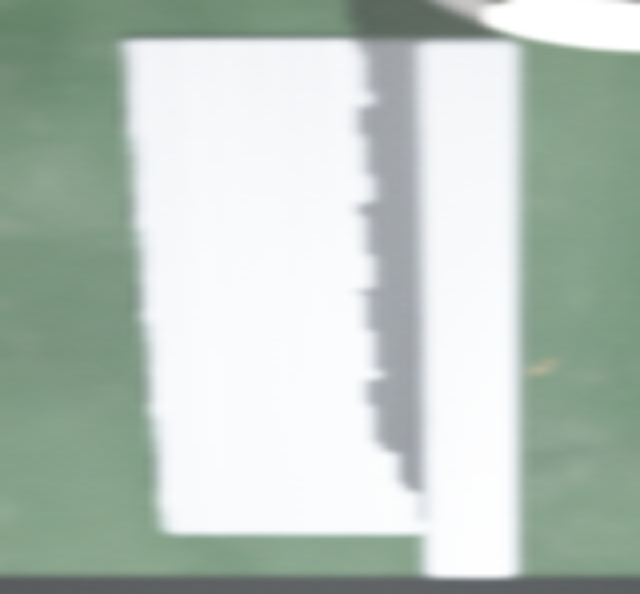

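```bash
python3 - <<'E'
from h import *
np.set_printoptions(precision=4,suppress=True)
o=ctrl.get_obs()
f=lambda L:[((x+.5)/8-.5+265,(y+.5)/3.6-.5+105) for x,y in L]
L=p2w('wrist',f([(416,40),(521,40),(424,570),(519,570)]),.052,o);print(L)
F=p2w('wrist',f([(122,40),(162,532)]),.004,o);print(F)
az=lambda a,b:np.degrees(np.arctan2(*(b-a)[1::-1]))
print(az(L[2],L[0]),az(L[3],L[1]),az(F[1],F[0]))
E
```

```text
[[ 0.6278 -0.0674  0.052 ]
 [ 0.6381 -0.0675  0.052 ]
 [ 0.6261 -0.1945  0.052 ]
 [ 0.6367 -0.1947  0.052 ]]
[[ 0.5928 -0.067   0.004 ]
 [ 0.5909 -0.2062  0.004 ]]
89.23295675459427 89.3734652783678 89.2144701964704
```

Emit:
jog_arm --motion "0.001 0.001 0.03 0 1; 0.001 0.001 0.06 0 1; 0.001 0.001 0.09 0 1; 0.001 0.001 0.115 0 1; 0.001 0.001 0.1255 0 1; 0.001 0.001 0.1255 0 -0.5; 0.001 0.001 0.1255 0 -1; 0.001 0.001 0.1255 0 -1"

```text
clock: 8.05
ee_pos: [0.6313, -0.1382, 0.0881]
orientation: [0.001, 0.713, 0.701, 0.001]
contact_force: [0.4, -0.7, -0.5]
finger_gap: 0.0649
```

Emit:
jog_arm --motion "0 0 0 0 -1; 0 0 0 0 -1; 0 0 0 0 -1; 0 0 0 0 -1"

```text
clock: 8.55
ee_pos: [0.6307, -0.1381, 0.087]
orientation: [-0.0, 0.713, 0.701, -0.0]
contact_force: [0.4, 0.5, 0.2]
finger_gap: 0.0249
```

Emit:
jog_arm --motion "0 0 0 0 -1; 0 0 0 0 -1; 0 0 0 0 -1; 0 0 0 0 -1; 0 0 0 0 -1"

```text
clock: 9.18
ee_pos: [0.6308, -0.1381, 0.087]
orientation: [0.0, 0.713, 0.701, 0.0]
contact_force: [0.1, 0.3, -0.7]
finger_gap: 0.0094
```

Emit:
jog_arm --motion "0 0 -0.01 0 -1; 0 0 -0.03 0 -1; 0 0 -0.06 0 -1; 0 0 -0.09 0 -1; 0 0 -0.12 0 -1; 0 0 -0.14 0 -1; 0 0 -0.15 0 -1; 0 0 -0.15 0 -1"

```text
clock: 10.18
ee_pos: [0.6308, -0.1381, 0.2373]
orientation: [0.0, 0.713, 0.701, 0.0]
contact_force: [0.4, -0.3, -3.9]
finger_gap: 0.01
```

```bash
python3 - <<'E'
from h import *
o=ctrl.get_obs();print(o['joint_pos'].round(3),yaw(o),o['ee_pos'],o['contact_force'],o['moment'],o['finger_gap'])
p,d=ctrl.snapshot('wrist');save('w4.png',p)
E
```

```text
[-0.343  0.407  0.645  1.574 -0.254  1.246  0.327] (np.float64(89.02928944428857), np.float64(-0.9707111961873708), array([ 4.83040568e-04,  1.49760728e-05, -9.99999883e-01])) [ 0.63077737 -0.13806813  0.23734437] [ 0.36209205 -0.31067532 -3.89926311] [-0.05831971  0.05160576 -0.04549782] 0.009956656405253598
```

View pics/w4.png

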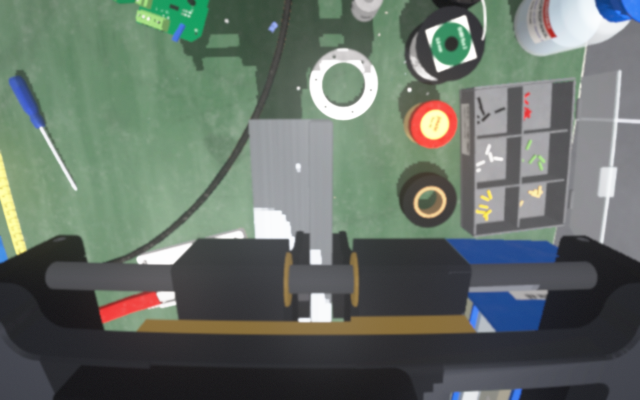

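Emit:
jog_arm --motion "0 -0.02 0 0.12 -1; 0 -0.05 0 0.3 -1; -0.02 -0.08 0 0.48 -1; -0.05 -0.11 0 0.66 -1; -0.09 -0.14 0 0.84 -1; -0.13 -0.165 0 1.02 -1; -0.17 -0.18 0 1.2 -1; -0.21 -0.187 0 1.38 -1"

```text
clock: 11.22
ee_pos: [0.4388, -0.3457, 0.2363]
orientation: [-0.001, 0.996, 0.084, -0.0]
contact_force: [0.4, -1.0, -5.2]
finger_gap: 0.0097
```

```bash
python3 - <<'E'
from h import *
o=ctrl.get_obs();print(o['joint_pos'].round(3),yaw(o),o['ee_pos'],o['contact_force'],o['moment'],o['finger_gap'])
E
```

```text
[-0.27   0.281  1.018  1.801 -0.257  1.202 -0.579] (np.float64(9.601875697320715), np.float64(-80.39815074086366), array([-5.67222823e-04,  1.21852479e-03, -9.99999097e-01])) [ 0.43882356 -0.34567763  0.23632776] [ 0.44899286 -1.00124963 -5.15804527] [-0.07583668  0.07642773  0.00813476] 0.009709439273302633
```

Emit:
jog_arm --motion "0 0.01 0 0.18 -1; 0 0.02 0 0.36 -1; 0 0.03 0 0.54 -1; 0 0.04 0 0.72 -1; 0 0.04 0 0.9 -1; 0 0.04 0 1.08 -1; 0 0.04 0 1.26 -1; 0 0.04 0 1.44 -1"

```text
clock: 12.22
ee_pos: [0.4468, -0.3838, 0.2359]
orientation: [0.0, 0.804, -0.594, -0.001]
contact_force: [1.0, 0.5, -3.0]
finger_gap: 0.0097
```

Emit:
jog_arm --motion "0 0 0 0.18 -1; 0 0 0 0.36 -1; 0 0 0 0.43 -1; 0 0 0 0.43 -1; 0 0 0 0.43 -1"

```text
clock: 12.85
ee_pos: [0.447, -0.3841, 0.2366]
orientation: [-0.0, -0.662, 0.749, 0.0]
contact_force: [-0.1, -1.2, -2.8]
finger_gap: 0.01
```

```bash
python3 - <<'E'
from h import *
o=ctrl.get_obs();print(o['joint_pos'].round(3),yaw(o),o['ee_pos'],o['contact_force'],o['moment'],o['finger_gap'])
p,d=ctrl.snapshot('wrist');save('w5.png',p);np.save('w5.npy',d)
cv2.imwrite('pics/w5z.png',cv2.resize(p[95:295,180:400,::-1],None,fx=3.6,fy=3,interpolation=cv2.INTER_CUBIC))
p,d=ctrl.snapshot('side');cv2.imwrite('pics/s5.png',cv2.resize(p[150:350,280:500,::-1],None,fx=3.6,fy=3,interpolation=cv2.INTER_CUBIC))
E
```

```text
[-0.338  0.577  1.344  1.733 -0.582  1.312 -2.134] (np.float64(-97.08699623483231), np.float64(172.91301327842655), array([-7.26807140e-04,  3.10635513e-04, -9.99999688e-01])) [ 0.44695813 -0.38407619  0.23655678] [-0.11762567 -1.20118152 -2.78587851] [0.10560256 0.13844136 0.04096659] 0.010009847336924832
```

View pics/w5z.png

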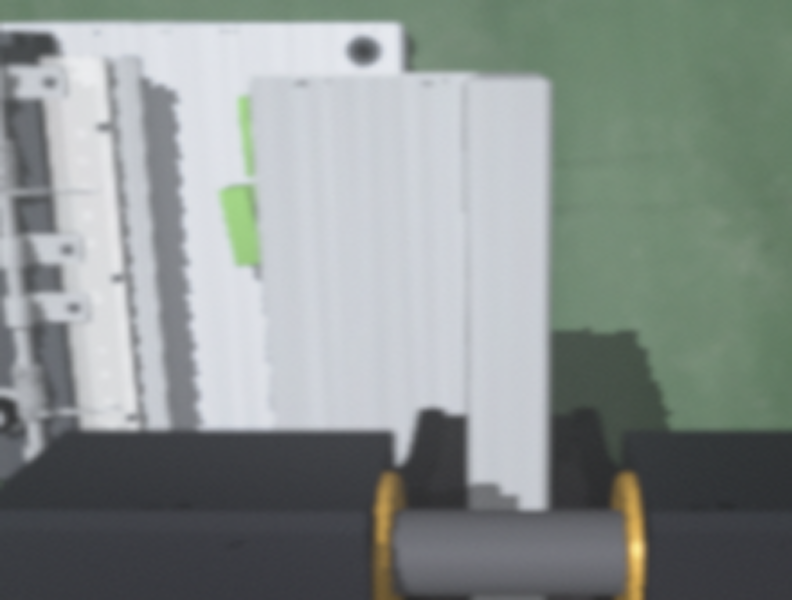

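View pics/s5.png

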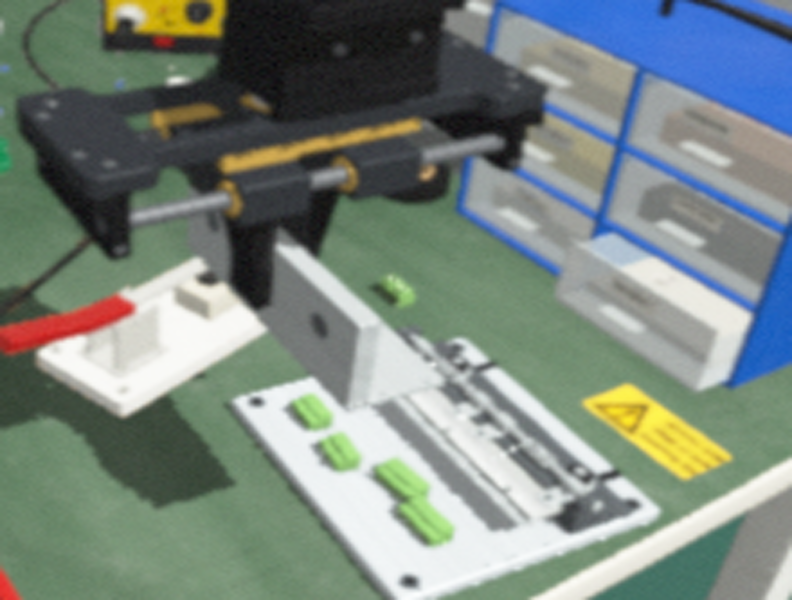

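```bash
python3 - <<'E'
from h import *
np.set_printoptions(precision=4,suppress=True)
o=ctrl.get_obs();z=o['ee_pos'][2]
f=lambda L:[((x+.5)/3.6-.5+180,(y+.5)/3-.5+95) for x,y in L]
L=p2w('wrist',f([(469,78),(468,400),(549,78),(548,510)]),z-.035,o)
F=p2w('wrist',f([(253,78),(270,430)]),z-.083,o)
q=o['orientation'];Rt=R.from_quat([q[1],q[2],q[3],q[0]]).as_matrix()
t=lambda P:(P-o['ee_pos'])@Rt
L=t(L);F=t(F);print(L);print(F)
az=lambda a,b:np.degrees(np.arctan2(*(b-a)[1::-1]))
print(az(L[1],L[0]),az(L[3],L[2]),az(F[1],F[0]))
E
```

```text
[[ 0.0716 -0.0045  0.035 ]
 [ 0.0264 -0.005   0.035 ]
 [ 0.0716  0.0043  0.035 ]
 [ 0.0088  0.0049  0.035 ]]
[[ 0.0707 -0.039   0.083 ]
 [ 0.0017 -0.0402  0.083 ]]
0.6357919468663316 -0.4828121259342612 1.0021519184460081
```

```bash
python3 - <<'E'
from h import *
np.set_printoptions(precision=4,suppress=True)
o=ctrl.get_obs();z=o['ee_pos'][2]
p=cv2.imread('pics/w5.png').astype(float)
g=p.sum(2)
q=o['orientation'];Rt=R.from_quat([q[1],q[2],q[3],q[0]]).as_matrix()
def edge(u0,u1,v0,v1,h,ch=None):
    pts=[]
    G=g
    for v in range(v0,v1):
        r=np.abs(np.diff(G[v,u0:u1])); r=np.where(r>r.max()*.4,r,0); pts.append((u0+.5+(r*np.arange(len(r))).sum()/r.sum(),v))
    pts=np.array(pts)
    W=(p2w('wrist',pts,z-h,o)-o['ee_pos'])@Rt
    for _ in range(4):
        c=np.polyfit(W[:,0],W[:,1],1);res=W[:,1]-np.polyval(c,W[:,0]);k=abs(res)<max(2*res.std(),2e-4);W=W[k]
    print('az',np.degrees(np.arctan(c[0])),'y at 0',c[1],'rms',res.std(),len(W))
edge(246,260,185,230,.083)
edge(328,338,125,230,.035)
edge(304,316,124,228,.035)
print('rows', [ (v,g[v,245:262].astype(int)) for v in (130,160,200,225)])
E
```

```text
az -0.35569052769559106 y at 0 -0.039934306547205874 rms 0.0001685100578237319 35
az -0.292288447636109 y at 0 0.0046906584554269855 rms 7.780850151093044e-05 105
az -0.09546601196563644 y at 0 -0.004971766951764811 rms 8.45387251631593e-05 95
rows [(130, array([650, 584, 528, 519, 551, 593, 615, 620, 623, 622, 620, 621, 616,
       613, 618, 620, 626])), (160, array([509, 511, 501, 474, 451, 489, 559, 604, 622, 623, 623, 625, 623,
       617, 619, 619, 622])), (200, array([673, 669, 666, 667, 671, 675, 675, 665, 646, 628, 621, 623, 624,
       622, 622, 621, 620])), (225, array([672, 671, 664, 658, 660, 663, 667, 671, 668, 646, 624, 617, 621,
       616, 619, 619, 618]))]
```

```bash
python3 - <<'E'
from h import *
np.set_printoptions(precision=4,suppress=True)
a=np.radians(-97.588)
M=np.array([[np.cos(a),np.sin(a),0],[np.sin(a),-np.cos(a),0],[0,0,-1.]])
q=R.from_matrix(M).as_quat();o={'orientation':np.array([q[3],*q[:3]]),'ee_pos':np.array([.5069541,-.388597,.26226])}
p=cv2.imread('pics/w2.png').astype(float)
g=p[:,:,2]
def edge(u0,u1,v0,v1,zz,slope=0,sgn=0):
    pts=[]
    for v in range(v0,v1):
        s=int(round(slope*(v-v0)))
        r=np.diff(g[v,u0+s:u1+s]); r=np.abs(r) if sgn==0 else np.maximum(sgn*r,0); r=np.where(r>r.max()*.4,r,0); pts.append((u0+s+.5+(r*np.arange(len(r))).sum()/r.sum(),v))
    W=p2w('wrist',np.array(pts),zz,o)
    for _ in range(5):
        c=np.polyfit(W[:,1],W[:,0],1);res=W[:,0]-np.polyval(c,W[:,1]);k=abs(res)<max(2*res.std(),2e-4);W=W[k]
    print('jig yaw',-np.degrees(np.arctan(c[0])),'rms',res.std(),len(W))
edge(342,355,110,230,.01)
edge(280,288,120,200,.027)
edge(270,280,120,200,.019)
# rows: top far edge
E
```

```text
jig yaw -7.88192446210026 rms 0.00017908194013479842 117
jig yaw -7.87260540068238 rms 7.422713464323342e-05 62
jig yaw -8.405741290676385 rms 0.00033594326081217877 67
```

Emit:
jog_arm --motion "0.003 0.004 0 0.0166 -1; 0.003 0.004 0.03 0.0166 -1; 0.003 0.004 0.06 0.0166 -1; 0.003 0.004 0.09 0.0166 -1; 0.003 0.004 0.115 0.0166 -1; 0.003 0.004 0.125 0.0166 -1; 0.003 0.004 0.128 0.0166 -1; 0.003 0.004 0.128 0.0166 -1"

```text
clock: 13.95
ee_pos: [0.4429, -0.3871, 0.1098]
orientation: [0.0, -0.655, 0.756, -0.0]
contact_force: [0.5, 0.0, -3.7]
finger_gap: 0.0097
```

```bash
python3 - <<'E'
from h import *
np.set_printoptions(precision=4,suppress=True)
o=ctrl.get_obs();print(o['joint_pos'].round(3),yaw(o),o['ee_pos'],o['contact_force'],o['moment'],o['finger_gap'])
p,d=ctrl.snapshot('wrist');save('w6.png',p)
cv2.imwrite('pics/w6z.png',cv2.resize(p[95:295,150:400,::-1],None,fx=3.2,fy=3,interpolation=cv2.INTER_CUBIC))
p,d=ctrl.snapshot('side');cv2.imwrite('pics/s6.png',cv2.resize(p[180:350,300:500,::-1],None,fx=4,fy=3.5,interpolation=cv2.INTER_CUBIC))
E
```

```text
[-0.228  0.687  1.179  1.853 -0.716  1.105 -2.06 ] (np.float64(-98.14393200793577), np.float64(171.8560930305308), array([ 0.0007, -0.0007, -1.    ])) [ 0.4429 -0.3871  0.1098] [ 0.4926  0.0152 -3.7331] [ 0.0401  0.1251 -0.0169] 0.009683538497484148
```

View pics/w6z.png

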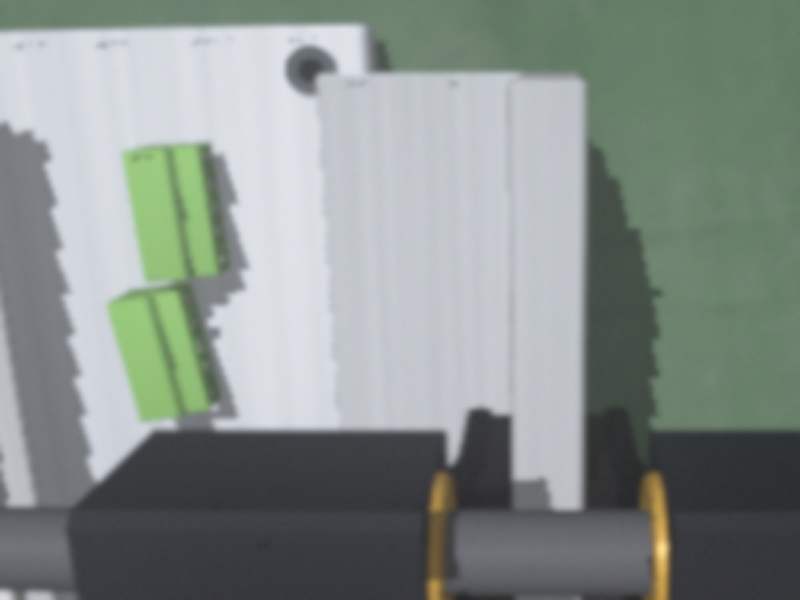

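View pics/s6.png

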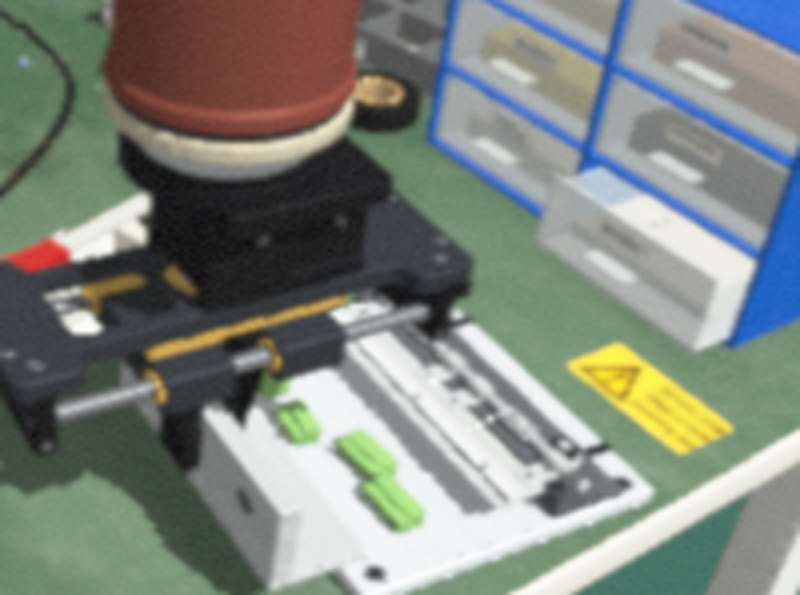

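Emit:
jog_arm --motion "0 0 0.004 0 -1; 0 0 0.007 0 -1; 0 0 0.009 0 -1; 0 0 0.0105 0 -1; 0 0 0.0105 0 -1"

```text
clock: 14.68
ee_pos: [0.4427, -0.3867, 0.0984]
orientation: [-0.0, -0.655, 0.756, 0.0]
contact_force: [-0.2, 0.3, -3.9]
finger_gap: 0.0097
```

```bash
python3 - <<'E'
from h import *
np.set_printoptions(precision=4,suppress=True)
o=ctrl.get_obs();print(yaw(o),o['ee_pos'],o['contact_force'],o['moment'],o['finger_gap'])
p,d=ctrl.snapshot('side');cv2.imwrite('pics/s7.png',cv2.resize(p[260:350,330:430,::-1],None,fx=8,fy=6.6,interpolation=cv2.INTER_CUBIC))
E
```

```text
(np.float64(-98.1399230812735), np.float64(171.86007711719955), array([-0.0002,  0.    , -1.    ])) [ 0.4427 -0.3867  0.0984] [-0.1886  0.2684 -3.9498] [ 0.096   0.1357 -0.032 ] 0.009703437460505808
```

View pics/s7.png

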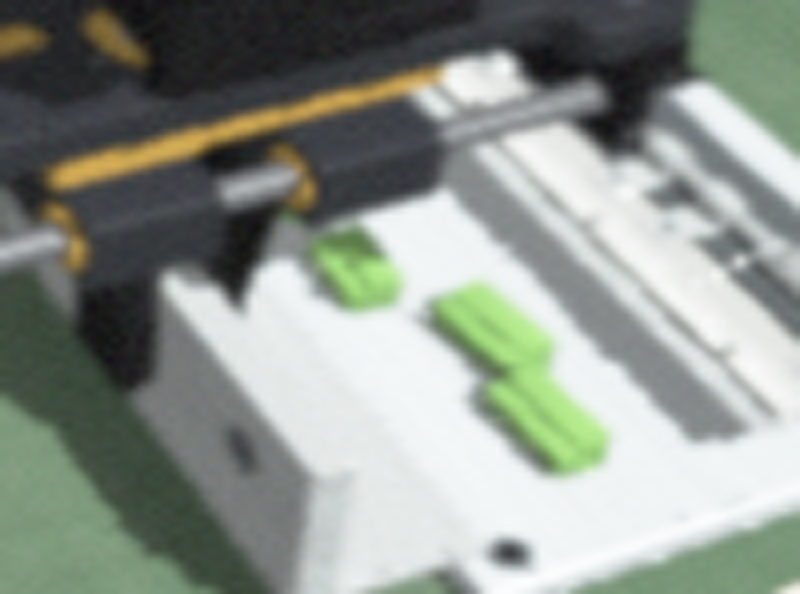

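Emit:
jog_arm --motion "0 -0.004 0.0003 0 -1; 0 -0.009 0.0003 0 -1; 0 -0.014 0.0003 0 -1; 0 -0.019 0.0003 0 -1; 0 -0.024 0.0003 0 -1; 0 -0.029 0.0003 0 -1; 0 -0.033 0.0003 0 -1; 0 -0.035 0.0003 0 -1"

```text
clock: 15.72
ee_pos: [0.4776, -0.3917, 0.0982]
orientation: [-0.0, -0.655, 0.755, -0.0]
contact_force: [-1.3, 0.3, -3.7]
finger_gap: 0.0097
```

```bash
cat >>h.py <<'E'
def st():
    o=ctrl.get_obs(); y=np.radians(-7.85);d=o['ee_pos'][:2]-np.array([.549,-.401])
    F=o['contact_force'];u=np.array([np.cos(y),np.sin(y)]);v=np.array([-u[1],u[0]])
    print('t',round(o['clock'],2),'edge jx',round(1000*(d@u)+40,2),'jy',round(1000*(d@v),2),'z',round(o['ee_pos'][2],4),'Fu %.2f Fv %.2f Fz %.2f'%(F[:2]@u,F[:2]@v,F[2]),'M',o['moment'].round(3),'tyaz',round(yaw(o)[1],2),'gap',round(o['finger_gap'],4))
    return o
E
python3 - <<'E'
from h import *
st()
p,d=ctrl.snapshot('wrist');save('w8.png',p)
cv2.imwrite('pics/w8z.png',cv2.resize(p[95:295,150:400,::-1],None,fx=3.2,fy=3,interpolation=cv2.INTER_CUBIC))
p,d=ctrl.snapshot('side');cv2.imwrite('pics/s8.png',cv2.resize(p[230:350,330:470,::-1],None,fx=5.5,fy=5,interpolation=cv2.INTER_CUBIC))
st()
E
```

```text
t 15.72 edge jx -31.97 jy -0.58 z 0.0982 Fu -1.36 Fv 0.11 Fz -3.74 M [ 0.069  0.24  -0.033] tyaz 171.87 gap 0.0097
t 15.82 edge jx -32.03 jy -0.58 z 0.0982 Fu -0.57 Fv 0.39 Fz -3.52 M [ 0.035  0.16  -0.015] tyaz 171.87 gap 0.0098
```

View pics/w8z.png

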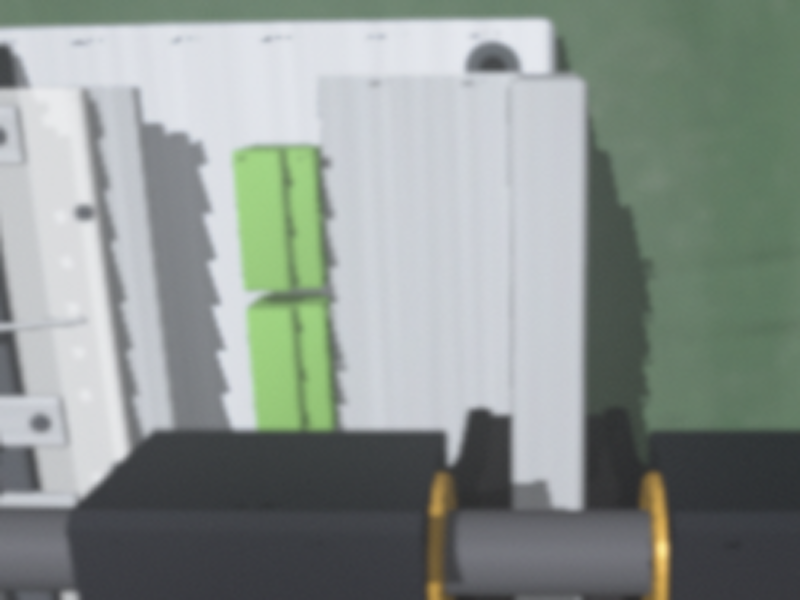

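View pics/s8.png

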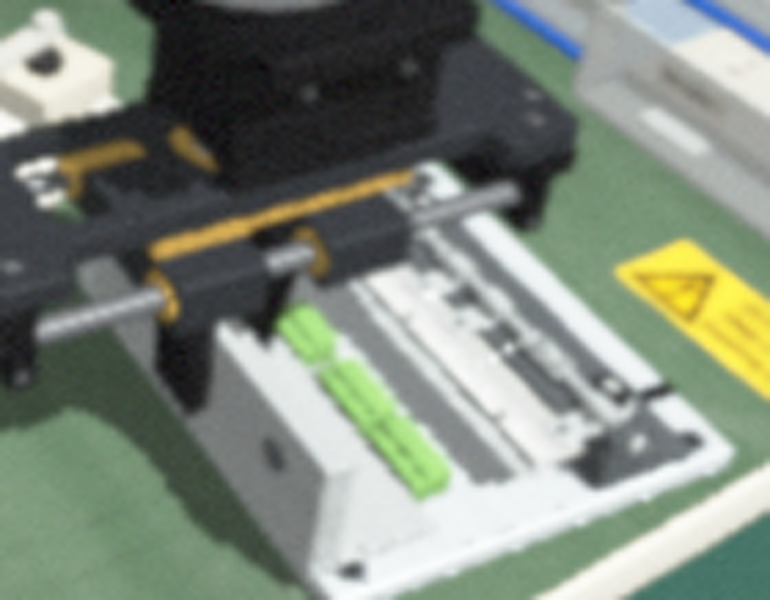

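Emit:
jog_arm --motion "0 -0.001 0 0 -1; 0 -0.002 0 0 -1; 0 -0.003 0 0 -1; 0 -0.004 0 0 -1; 0 -0.005 0 0 -1; 0 -0.006 0 0 -1; 0 -0.007 0 0 -1; 0 -0.008 0 0 -1"

```text
clock: 16.82
ee_pos: [0.4854, -0.3928, 0.0983]
orientation: [-0.0, -0.655, 0.755, -0.0]
contact_force: [-0.5, -0.8, -4.3]
finger_gap: 0.0096
```

```bash
python3 -c "
from h import *
st()"
```

```text
t 16.82 edge jx -24.14 jy -0.6 z 0.0983 Fu -0.38 Fv -0.84 Fz -4.26 M [0.082 0.131 0.022] tyaz 171.86 gap 0.0096
```

Emit:
jog_arm --motion "0 -0.0005 0 0 -1; 0 -0.001 0 0 -1; 0 -0.0015 0 0 -1; 0 -0.002 0 0 -1; 0 -0.0025 0 0 -1; 0 -0.003 0 0 -1"

```text
clock: 17.58
ee_pos: [0.4883, -0.3933, 0.0982]
orientation: [-0.0, -0.655, 0.756, 0.0]
contact_force: [0.1, 0.4, -2.6]
finger_gap: 0.0101
```

```bash
python3 -c "
from h import *
st()"
```

```text
t 17.57 edge jx -21.19 jy -0.63 z 0.0982 Fu 0.08 Fv 0.37 Fz -2.56 M [ 0.107  0.218 -0.009] tyaz 171.86 gap 0.0101
```

Emit:
jog_arm --motion "0 -0.0005 0 0 -1; 0 -0.001 0 0 -1; 0 -0.0015 0 0 -1; 0 -0.002 0 0 -1; 0 -0.0025 0 0 -1; 0 -0.003 0 0 -1"

```text
clock: 18.32
ee_pos: [0.4913, -0.3937, 0.0983]
orientation: [-0.0, -0.655, 0.755, -0.0]
contact_force: [-0.2, -0.1, -3.7]
finger_gap: 0.0096
```

```bash
python3 -c "
from h import *
st()"
```

```text
t 18.32 edge jx -18.17 jy -0.67 z 0.0983 Fu -0.19 Fv -0.12 Fz -3.68 M [ 0.111  0.247 -0.017] tyaz 171.86 gap 0.0096
```

Emit:
jog_arm --motion "0 -0.0005 0 0 -1; 0 -0.001 0 0 -1; 0 -0.0015 0 0 -1; 0 -0.002 0 0 -1; 0 -0.0025 0 0 -1; 0 -0.003 0 0 -1"

```text
clock: 19.08
ee_pos: [0.4942, -0.3941, 0.0982]
orientation: [-0.0, -0.655, 0.755, 0.0]
contact_force: [0.0, 0.9, -3.0]
finger_gap: 0.0095
```

```bash
python3 -c "
from h import *
st()"
```

```text
t 19.07 edge jx -15.18 jy -0.65 z 0.0982 Fu -0.12 Fv 0.86 Fz -3.04 M [ 0.096  0.201 -0.038] tyaz 171.86 gap 0.0095
```

Emit:
jog_arm --motion "0 -0.0005 0 0 -1; 0 -0.001 0 0 -1; 0 -0.0015 0 0 -1; 0 -0.002 0 0 -1; 0 -0.0025 0 0 -1; 0 -0.003 0 0 -1"

```text
clock: 19.82
ee_pos: [0.4967, -0.3946, 0.0982]
orientation: [-0.0, -0.655, 0.756, 0.0]
contact_force: [-4.5, 0.5, -2.1]
finger_gap: 0.0098
```

```bash
python3 -c "
from h import *
st()
p,d=ctrl.snapshot('wrist');save('w9.png',p)
cv2.imwrite('pics/w9z.png',cv2.resize(p[95:295,150:400,::-1],None,fx=3.2,fy=3,interpolation=cv2.INTER_CUBIC))
p,d=ctrl.snapshot('side');cv2.imwrite('pics/s9.png',cv2.resize(p[230:350,330:470,::-1],None,fx=5.5,fy=5,interpolation=cv2.INTER_CUBIC))
"
```

```text
t 19.82 edge jx -12.73 jy -0.79 z 0.0982 Fu -4.53 Fv -0.14 Fz -2.12 M [0.164 0.983 0.077] tyaz 171.85 gap 0.0098
```

View pics/w9z.png

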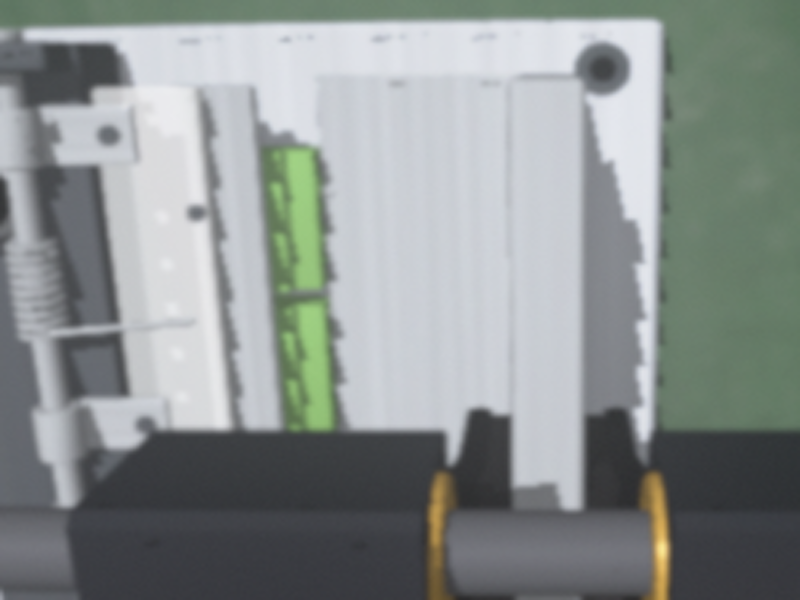

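View pics/s9.png

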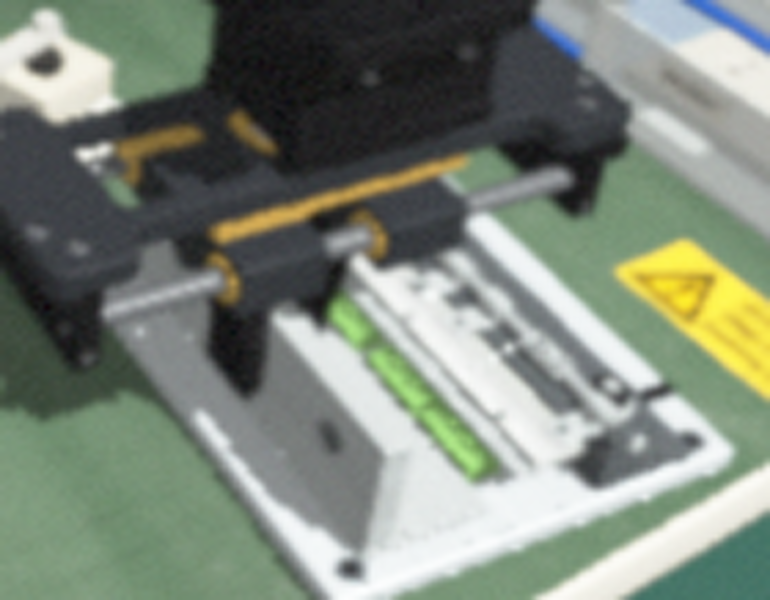

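Emit:
jog_arm --motion "0 -0.0003 0 0 -1; 0 -0.0006 0 0 -1; 0 -0.0009 0 0 -1; 0 -0.0012 0 0 -1"

```text
clock: 20.42
ee_pos: [0.4973, -0.3947, 0.0981]
orientation: [-0.0, -0.655, 0.756, 0.001]
contact_force: [-6.7, 1.7, -0.9]
finger_gap: 0.0097
```

```bash
python3 -c "
from h import *
st()"
```

```text
t 20.43 edge jx -12.07 jy -0.85 z 0.0981 Fu -6.86 Fv 0.80 Fz -0.91 M [0.426 1.613 0.111] tyaz 171.83 gap 0.0097
```

Emit:
jog_arm --motion "0 -0.0003 0 0 -1; 0 -0.0006 0 0 -1; 0 -0.0009 0 0 -1; 0 -0.0012 0 0 -1"

```text
clock: 20.92
ee_pos: [0.4982, -0.395, 0.0981]
orientation: [-0.001, -0.655, 0.756, 0.001]
contact_force: [-6.3, 1.5, -1.0]
finger_gap: 0.01
```

```bash
python3 -c "
from h import *
st()"
```

```text
t 20.93 edge jx -11.11 jy -0.97 z 0.0981 Fu -6.43 Fv 0.63 Fz -1.03 M [0.45  1.798 0.082] tyaz 171.81 gap 0.01
```

Emit:
jog_arm --motion "0 -0.0004 0 0 -1; 0 -0.0008 0 0 -1; 0 -0.0012 0 0 -1; 0 -0.0016 0 0 -1; 0 -0.002 0 0 -1"

```text
clock: 21.55
ee_pos: [0.4996, -0.3953, 0.098]
orientation: [-0.001, -0.655, 0.756, 0.001]
contact_force: [-9.6, 2.4, 0.6]
finger_gap: 0.0098
```

```bash
python3 -c "
from h import *
st()"
```

```text
t 21.55 edge jx -9.7 jy -1.1 z 0.098 Fu -9.86 Fv 1.02 Fz 0.64 M [0.626 2.425 0.161] tyaz 171.79 gap 0.0098
```

Emit:
jog_arm --motion "0 -0.0004 0 0 -1; 0 -0.0008 0 0 -1; 0 -0.0012 0 0 -1; 0 -0.0016 0 0 -1; 0 -0.002 0 0 -1"

```text
clock: 22.18
ee_pos: [0.5038, -0.3954, 0.0982]
orientation: [0.0, -0.655, 0.755, -0.0]
contact_force: [-2.8, -0.1, -4.4]
finger_gap: 0.0097
```

```bash
python3 -c "
from h import *
st()
p,d=ctrl.snapshot('wrist');save('w10.png',p)
cv2.imwrite('pics/w10z.png',cv2.resize(p[95:295,150:400,::-1],None,fx=3.2,fy=3,interpolation=cv2.INTER_CUBIC))
p,d=ctrl.snapshot('side');cv2.imwrite('pics/s10.png',cv2.resize(p[230:350,330:470,::-1],None,fx=5.5,fy=5,interpolation=cv2.INTER_CUBIC))
"
```

```text
t 22.18 edge jx -5.57 jy -0.61 z 0.0982 Fu -2.74 Fv -0.49 Fz -4.39 M [ 0.118  0.725 -0.023] tyaz 171.87 gap 0.0097
```

View pics/s10.png

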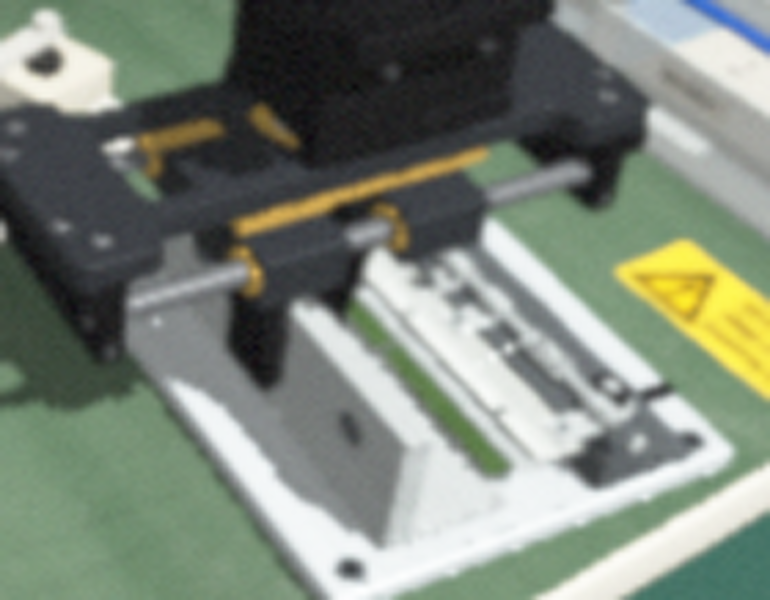

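View pics/w10z.png

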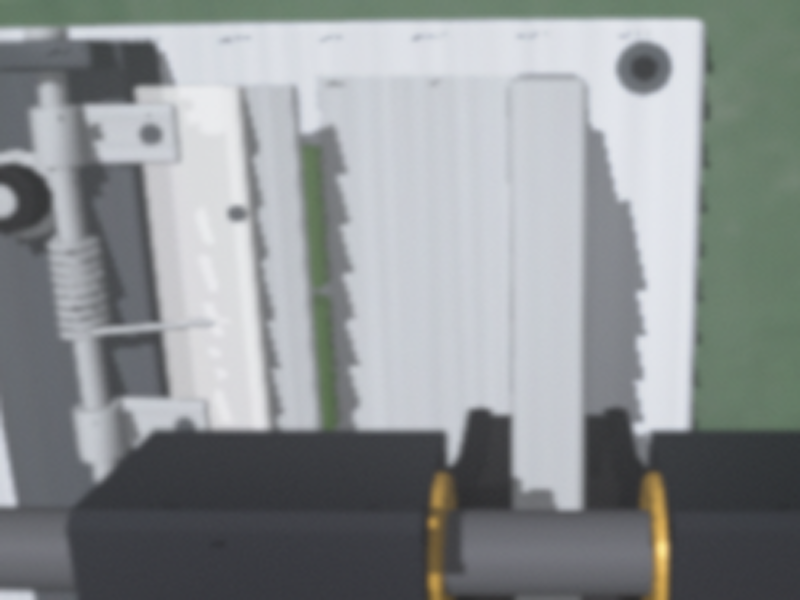

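Emit:
jog_arm --motion "0 -0.0007 0 0 -1; 0 -0.0014 0 0 -1; 0 -0.0021 0 0 -1; 0 -0.0028 0 0 -1; 0 -0.0035 0 0 -1; 0 -0.0042 0 0 -1; 0 -0.0049 0 0 -1; 0 -0.0056 0 0 -1"

```text
clock: 23.28
ee_pos: [0.5091, -0.3963, 0.0982]
orientation: [-0.0, -0.655, 0.755, -0.0]
contact_force: [-2.5, 0.8, -3.9]
finger_gap: 0.0099
```

```bash
python3 -c "
from h import *
st()"
```

```text
t 23.27 edge jx -0.17 jy -0.75 z 0.0982 Fu -2.60 Fv 0.50 Fz -3.87 M [0.138 0.711 0.008] tyaz 171.86 gap 0.0099
```

Emit:
jog_arm --motion "0 -0.0004 0 0 -1; 0 -0.0008 0 0 -1; 0 -0.0012 0 0 -1; 0 -0.0016 0 0 -1; 0 -0.002 0 0 -1"

```text
clock: 23.9
ee_pos: [0.511, -0.3965, 0.0982]
orientation: [-0.0, -0.655, 0.756, 0.0]
contact_force: [-3.5, 0.6, -3.8]
finger_gap: 0.0102
```

```bash
python3 -c "
from h import *
st()"
```

```text
t 23.9 edge jx 1.79 jy -0.75 z 0.0982 Fu -3.57 Fv 0.09 Fz -3.80 M [ 0.165  0.749 -0.008] tyaz 171.86 gap 0.0102
```

Emit:
jog_arm --motion "0 -0.0004 0 0 -1; 0 -0.0008 0 0 -1; 0 -0.0012 0 0 -1; 0 -0.0016 0 0 -1; 0 -0.002 0 0 -1"

```text
clock: 24.52
ee_pos: [0.513, -0.3968, 0.0982]
orientation: [-0.0, -0.655, 0.755, -0.0]
contact_force: [-2.7, 1.2, -4.6]
finger_gap: 0.0099
```

```bash
python3 -c "
from h import *
st()"
```

```text
t 24.52 edge jx 3.81 jy -0.75 z 0.0982 Fu -2.82 Fv 0.86 Fz -4.58 M [0.089 0.754 0.014] tyaz 171.86 gap 0.0099
```

Emit:
jog_arm --motion "0 -0.0004 0 0 -1; 0 -0.0008 0 0 -1; 0 -0.0012 0 0 -1; 0 -0.0016 0 0 -1; 0 -0.002 0 0 -1"

```text
clock: 25.15
ee_pos: [0.5155, -0.3971, 0.0985]
orientation: [0.0, -0.655, 0.755, -0.0]
contact_force: [0.2, 0.7, -3.0]
finger_gap: 0.0098
```

```bash
python3 -c "
from h import *
st()"
```

```text
t 25.15 edge jx 6.32 jy -0.73 z 0.0985 Fu 0.09 Fv 0.69 Fz -2.97 M [ 0.088  0.145 -0.113] tyaz 171.89 gap 0.0098
```

Emit:
jog_arm --motion "0 -0.0003 0 0 -1; 0 -0.0006 0 0 -1; 0 -0.0009 0 0 -1; 0 -0.0012 0 0 -1"

```text
clock: 25.65
ee_pos: [0.5162, -0.3973, 0.0983]
orientation: [0.0, -0.655, 0.755, -0.0]
contact_force: [-0.3, -0.8, -3.6]
finger_gap: 0.01
```

```bash
python3 -c "
from h import *
st()"
```

```text
t 25.65 edge jx 7.02 jy -0.78 z 0.0983 Fu -0.19 Fv -0.80 Fz -3.61 M [0.079 0.162 0.026] tyaz 171.86 gap 0.01
```

Emit:
jog_arm --motion "0 -0.0003 0 0 -1; 0 -0.0006 0 0 -1; 0 -0.0009 0 0 -1"

```text
clock: 26.02
ee_pos: [0.517, -0.3974, 0.0982]
orientation: [-0.0, -0.655, 0.756, 0.0]
contact_force: [0.6, 1.2, -3.0]
finger_gap: 0.0097
```

```bash
python3 -c "
from h import *
st()"
```

```text
t 26.02 edge jx 7.82 jy -0.8 z 0.0982 Fu 0.44 Fv 1.30 Fz -2.97 M [ 0.078  0.148 -0.05 ] tyaz 171.86 gap 0.0097
```

```bash
python3 -c "
from h import *
p,d=ctrl.snapshot('wrist');save('w11.png',p)
cv2.imwrite('pics/w11z.png',cv2.resize(p[95:295,150:400,::-1],None,fx=3.2,fy=3,interpolation=cv2.INTER_CUBIC))
p,d=ctrl.snapshot('side');cv2.imwrite('pics/s11.png',cv2.resize(p[230:350,330:470,::-1],None,fx=5.5,fy=5,interpolation=cv2.INTER_CUBIC))
"
```

```text
(no output)
```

View pics/s11.png

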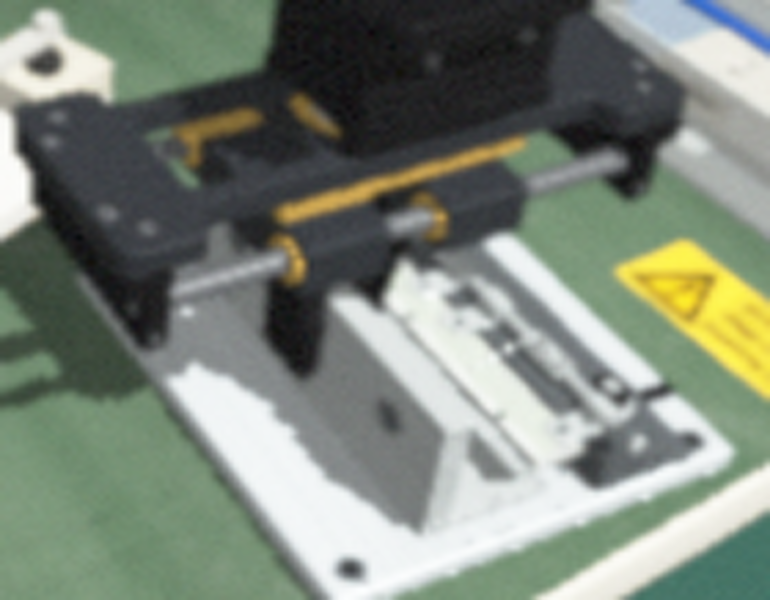

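View pics/w11z.png

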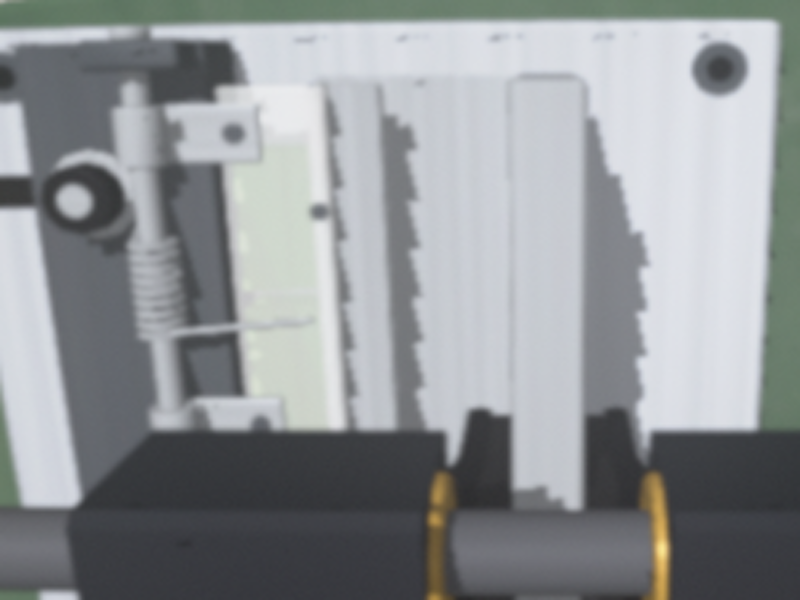

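Emit:
jog_arm --motion "0 -0.0002 0 0 -1; 0 -0.0004 0 0 -1; 0 -0.0006 0 0 -1; 0 -0.0006 0 0 -1"

```text
clock: 26.62
ee_pos: [0.5177, -0.3974, 0.0983]
orientation: [0.0, -0.655, 0.756, -0.0]
contact_force: [0.4, 0.5, -3.7]
finger_gap: 0.0097
```

```bash
python3 -c "
from h import *
st()"
```

```text
t 26.62 edge jx 8.52 jy -0.76 z 0.0983 Fu 0.33 Fv 0.53 Fz -3.67 M [0.059 0.149 0.005] tyaz 171.86 gap 0.0097
```

Emit:
jog_arm --motion "0 -0.0002 0 0 -1; 0 -0.0004 0 0 -1; 0 -0.0006 0 0 -1; 0 -0.0006 0 0 -1"

```text
clock: 27.12
ee_pos: [0.518, -0.3976, 0.0982]
orientation: [-0.0, -0.655, 0.756, 0.0]
contact_force: [-1.5, -0.2, -3.0]
finger_gap: 0.0099
```

```bash
python3 -c "
from h import *
st()"
```

```text
t 27.12 edge jx 8.85 jy -0.89 z 0.0982 Fu -1.41 Fv -0.42 Fz -2.99 M [0.149 0.583 0.057] tyaz 171.85 gap 0.0099
```

Emit:
jog_arm --motion "0 -0.0002 0 0 -1; 0 -0.0003 0 0 -1; 0 -0.0003 0 0 -1; 0 -0.0003 0 0 -1"

```text
clock: 27.62
ee_pos: [0.5182, -0.3977, 0.0982]
orientation: [-0.0, -0.655, 0.756, 0.0]
contact_force: [-4.5, -1.6, -1.7]
finger_gap: 0.0095
```

```bash
python3 -c "
from h import *
st()"
```

```text
t 27.62 edge jx 9.04 jy -0.96 z 0.0982 Fu -4.22 Fv -2.15 Fz -1.72 M [0.069 1.146 0.133] tyaz 171.85 gap 0.0095
```

Emit:
jog_arm --motion "0 0.001 0 0 -1; 0 0.003 0 0 -1; 0 0.007 0 0 -1; 0 0.012 0 0 -1; 0 0.018 0 0 -1; 0 0.025 0 0 -1; 0 0.032 0 0 -1; 0 0.04 0 0 -1"

```text
clock: 28.62
ee_pos: [0.4785, -0.3919, 0.0983]
orientation: [0.0, -0.655, 0.756, -0.0]
contact_force: [-0.6, 0.3, -3.6]
finger_gap: 0.0095
```

Emit:
jog_arm --motion "0 0.008 0 0 -1; 0 0.016 0 0 -1; 0 0.024 0 0 -1; 0 0.032 0 0 -1; 0 0.038 0 0 -1; 0 0.04 -0.02 0 -1; 0 0.04 -0.05 0 -1; 0 0.04 -0.08 0 -1"

```text
clock: 29.62
ee_pos: [0.4394, -0.3865, 0.1805]
orientation: [0.0, -0.655, 0.756, -0.0]
contact_force: [0.7, -0.1, -2.9]
finger_gap: 0.0102
```

```bash
python3 -c "
from h import *
st();print(ctrl.get_obs()['joint_pos'].round(3))
p,d=ctrl.snapshot('wrist');save('w12.png',p)
cv2.imwrite('pics/w12z.png',cv2.resize(p[95:295,100:350,::-1],None,fx=3.2,fy=3,interpolation=cv2.INTER_CUBIC))
p,d=ctrl.snapshot('side');cv2.imwrite('pics/s12.png',cv2.resize(p[230:350,330:470,::-1],None,fx=5.5,fy=5,interpolation=cv2.INTER_CUBIC))
"
```

```text
t 29.62 edge jx -70.51 jy -0.65 z 0.1805 Fu 0.73 Fv -0.01 Fz -2.89 M [ 0.084  0.079 -0.01 ] tyaz 171.85 gap 0.0102
[-0.295  0.613  1.28   1.804 -0.629  1.213 -2.109]
```

View pics/s12.png

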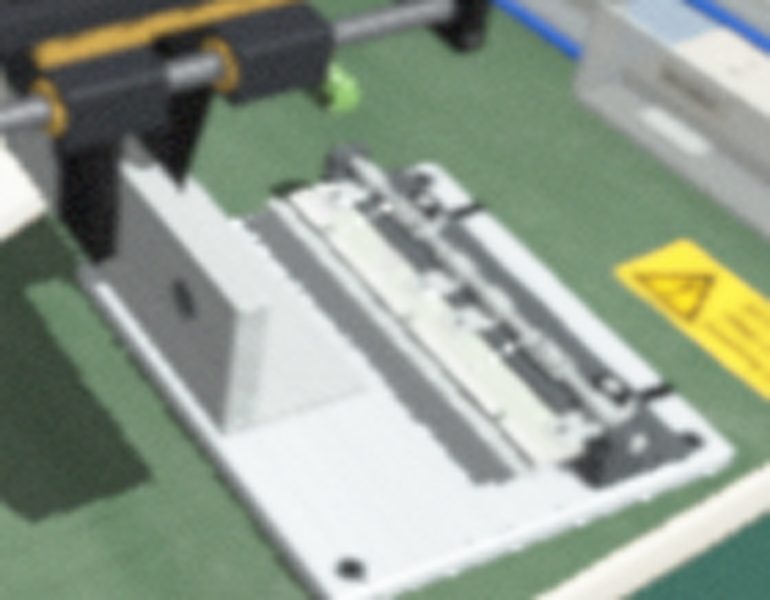

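View pics/w12z.png

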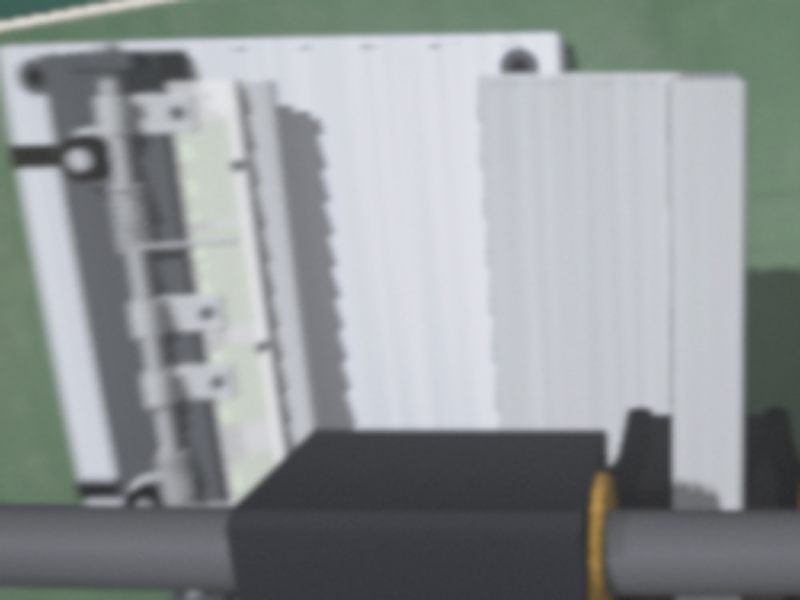

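Emit:
jog_arm --motion "0 0 -0.03 -0.1 -1; 0 0 -0.056 -0.28 -1; -0.01 0 -0.056 -0.46 -1; -0.02 0 -0.056 -0.64 -1; -0.03 0 -0.056 -0.82 -1; -0.04 0 -0.056 -1 -1; -0.04 0 -0.056 -1.18 -1; -0.04 0 -0.056 -1.36 -1"

```text
clock: 30.72
ee_pos: [0.4449, -0.3464, 0.2341]
orientation: [-0.0, 0.985, -0.173, 0.0]
contact_force: [-0.6, -0.2, -4.4]
finger_gap: 0.0101
```

```bash
python3 -c "
from h import *
o=st();print(o['joint_pos'].round(3),yaw(o),o['ee_pos'])
R_=R.from_quat([*o['orientation'][1:],o['orientation'][0]]).as_matrix();print((np.array([.6308,-.150,.237])-o['ee_pos'])@R_)
"
```

```text
t 30.73 edge jx -70.58 jy 39.84 z 0.2341 Fu -0.52 Fv -0.24 Fz -4.42 M [-0.036  0.158  0.028] tyaz -109.87 gap 0.0101
[-0.299  0.318  1.066  1.793 -0.298  1.206 -1.064] (np.float64(-19.87161541217098), np.float64(-109.8716159704386), array([ 4.63729087e-05,  2.44822718e-04, -9.99999969e-01])) [ 0.44489614 -0.34643191  0.234145  ]
[ 0.10806451 -0.24792766 -0.00279829]
```

Emit:
jog_arm --motion "0 -0.03 0 -0.18 -1; 0 -0.063 0 -0.36 -1; 0.004 -0.1 0 -0.54 -1; 0.012 -0.142 0 -0.72 -1; 0.035 -0.175 0 -0.9 -1; 0.06 -0.205 0 -1.08 -1; 0.085 -0.23 0 -1.26 -1; 0.108 -0.248 0 -1.44 -1"

```text
clock: 31.72
ee_pos: [0.6331, -0.15, 0.2336]
orientation: [-0.0, 0.854, 0.52, -0.0]
contact_force: [-0.0, -0.4, -3.2]
finger_gap: 0.0098
```

Emit:
jog_arm --motion "0 0 0 -0.18 -1; 0 0 0.02 -0.36 -1; 0 0 0.04 -0.469 -1; 0 0 0.05 -0.469 -1; 0 0 0.05 -0.469 -1"

```text
clock: 32.35
ee_pos: [0.6317, -0.1513, 0.1836]
orientation: [-0.001, 0.713, 0.701, -0.001]
contact_force: [0.2, 0.2, -3.8]
finger_gap: 0.0098
```

```bash
python3 -c "
from h import *
o=st();print(o['joint_pos'].round(3),yaw(o),o['ee_pos'])
p,d=ctrl.snapshot('wrist');save('w13.png',p)
"
```

```text
t 32.35 edge jx 87.8 jy 258.7 z 0.1836 Fu 0.17 Fv 0.19 Fz -3.84 M [-0.109  0.029  0.062] tyaz -0.99 gap 0.0098
[-0.272  0.453  0.579  1.617 -0.265  1.152  0.352] (np.float64(89.00783907542501), np.float64(-0.9921655244018812), array([-1.45915575e-03, -2.97854590e-05, -9.99998935e-01])) [ 0.63168068 -0.1512559   0.18357481]
```

View pics/w13.png

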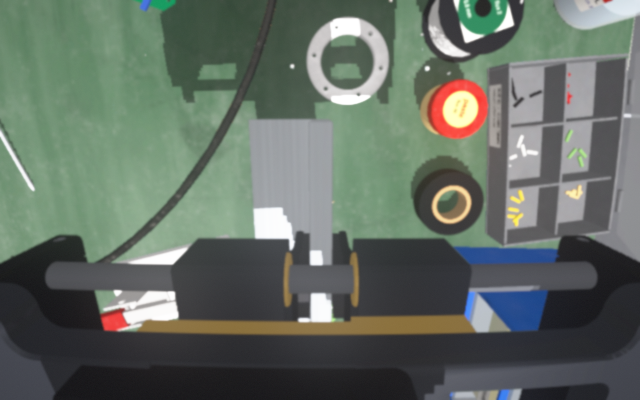

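Emit:
jog_arm --motion "0 0 0.025 0 -1; 0 0 0.05 0 -1; 0 0 0.07 0 -1; 0 0 0.085 0 -1; 0 0 0.092 0 -1; 0 0 0.095 0 -1; 0 0 0.0958 0 -1; 0 0 0.0964 0 -1"

```text
clock: 33.4
ee_pos: [0.6324, -0.1514, 0.0884]
orientation: [0.0, 0.712, 0.702, 0.0]
contact_force: [-0.0, -0.1, -3.5]
finger_gap: 0.0098
```

```bash
python3 -c "
from h import *
st()"
```

```text
t 33.4 edge jx 88.54 jy 258.69 z 0.0884 Fu -0.00 Fv -0.08 Fz -3.53 M [-0.152  0.077 -0.017] tyaz -0.84 gap 0.0098
```

Emit:
jog_arm --motion "0 0 0.0005 0 -1; 0 0 0.001 0 -1; 0 0 0.0015 0 -1; 0 0 0.0018 0 -1; 0 0 0.0018 0 -1"

```text
clock: 34.02
ee_pos: [0.6322, -0.1513, 0.087]
orientation: [0.0, 0.712, 0.702, 0.0]
contact_force: [-4.3, 1.7, 6.8]
finger_gap: 0.0097
```

```bash
python3 -c "
from h import *
st()"
```

```text
t 34.02 edge jx 88.37 jy 258.7 z 0.087 Fu -4.47 Fv 1.15 Fz 6.84 M [0.174 0.962 0.017] tyaz -0.84 gap 0.0097
```

Emit:
jog_arm --motion "0 0 -0.0006 0 -1; 0 0 -0.0006 0 -0.7; 0 0 -0.0006 0 -0.5; 0 0 -0.0006 0 -0.3; 0 0 -0.0006 0 -0.1; 0 0 -0.0006 0 0; 0 0 -0.0006 0 0; 0 0 -0.0006 0 0"

```text
clock: 35.02
ee_pos: [0.6321, -0.1513, 0.0866]
orientation: [0.0, 0.712, 0.702, -0.0]
contact_force: [0.5, -0.7, 0.7]
finger_gap: 0.0432
```

```bash
python3 -c "
from h import *
st()"
```

```text
t 35.02 edge jx 88.2 jy 258.75 z 0.0866 Fu 0.63 Fv -0.64 Fz 0.74 M [-0.122  0.038  0.008] tyaz -0.84 gap 0.0432
```

Released with no contact; lift straight up and move aside toward the robot, then check.

Emit:
jog_arm --motion "0 0 -0.015 0 0; 0 0 -0.04 0 0; 0 0 -0.08 0 0; 0 0 -0.13 0 0; 0 0 -0.18 0 0; 0.02 -0.03 -0.21 0 0; 0.05 -0.07 -0.22 0 0; 0.08 -0.11 -0.22 0 0"

```text
clock: 36.02
ee_pos: [0.5224, -0.0695, 0.3085]
orientation: [0.001, 0.713, 0.702, 0.001]
contact_force: [-0.8, 0.4, -0.1]
finger_gap: 0.0437
```

```bash
python3 - <<'E'
from h import *
st()
p,d=ctrl.snapshot('side');save('side9.png',p)
cv2.imwrite('pics/s9z.png',cv2.resize(p[180:350,310:480,::-1],None,fx=3.5,fy=3.5,interpolation=cv2.INTER_CUBIC))
p,d=ctrl.snapshot('top');save('top9.png',p)
cv2.imwrite('pics/t9z.png',cv2.resize(p[150:255,280:480,::-1],None,fx=4,fy=4,interpolation=cv2.INTER_CUBIC))
a=cv2.imread('pics/side0.png')
b=cv2.imread('pics/side9.png')
cv2.imwrite('pics/cmp.png',np.hstack([cv2.resize(x[245:325,375:465],None,fx=4.4,fy=5.5,interpolation=cv2.INTER_CUBIC) for x in(a,b)]))
E
```

```text
t 36.02 edge jx -31.58 jy 324.79 z 0.3085 Fu -0.86 Fv 0.29 Fz -0.10 M [-0.09   0.065 -0.01 ] tyaz -0.89 gap 0.0437
```

View pics/cmp.png

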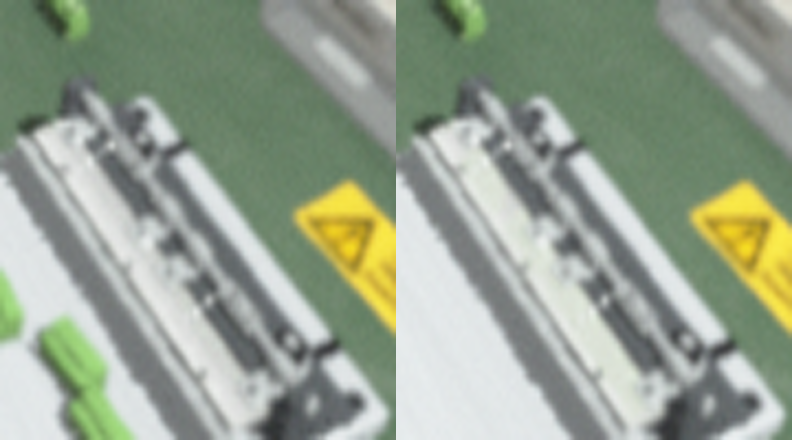

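View pics/t9z.png

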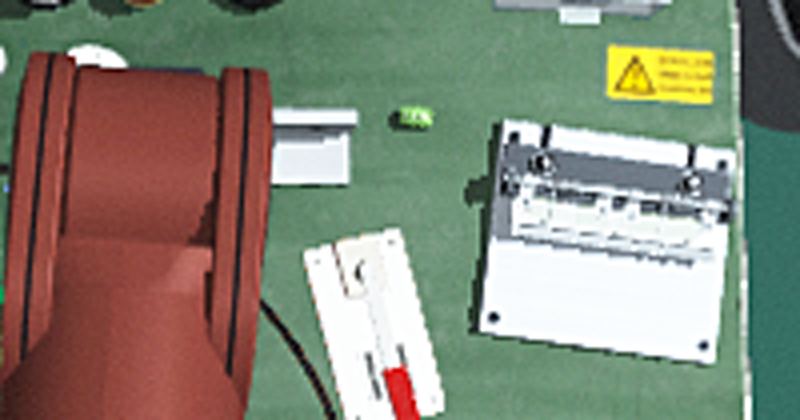

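View pics/s9z.png

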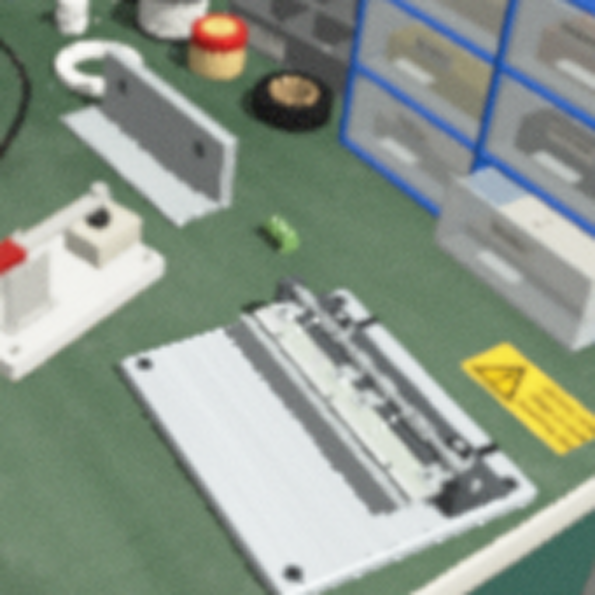

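```bash
python3 -c "
from h import *
print(ctrl.hand_in())"
```

```text
the job is handed in; nothing more can be done
None
```

The four plugs are home against the fence with the gate shut in front of them. The straightedge is standing on its foot on the bench, clear of the jig and released. I handed the job in at about 36 s; the hand-in gave no verdict.

- **Sweep:** I gripped the straightedge by its leg, turned it half round, and squared its edge to the jig (about -7.85°). One sweep brought all four plugs into line and under the gate.
- **Gate:** The total push read up to about 10 N while the gate lifted, then about 3 N, and fell to nearly zero when it snapped shut.
- **Fence:** I felt it with the edge at about jig x = +8.6 mm, which puts the face near x = +23 mm. I stopped at about 4.5 N in all. Only the total force can be read, but that is under the 7 N limit even if one plug had taken it all.
- **Putting down:** The straightedge stands close to where it first stood, about 13 mm further from the ring.

**Last checks:**
- In the side picture the gate's lip and its shadow match the first picture, taken with the gate shut. The plate in front is empty, and green shows along the clear strip.
- The spare plug is where it was, and the ring looks unmoved. The ball bearing was not checked in the last pictures; the arm never went near it.
- With the gripper open and away, the force reading is back to about zero.

Two things were not quite clean:
- While the gate was lifting, the vertical force shifted by up to about 4 N. The front edge of the straightedge probably rested on the plate; it went away once the gate was up.
- Setting the straightedge down, the bench took about 10 N for a moment before I eased off and let go.

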